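# Stir the ferrite beads in the sample tub

## Robot

A 6-joint arm with a two-finger parallel gripper is mounted at the origin on the work surface. World frame = base frame: x ahead of the robot, y to its left, z up, the work surface at z = 0. Lengths are in m, angles in rad, forces in N, time in s.
With the tool pointing down it reaches from about 0.3 to 0.875 m from the base axis. Payload 6.4 kg.
Tool frame: the origin (TCP) lies on the centre line of the jaws, within the pads' length; the fingertips stand ctrl.nose_length ahead of it and the grasp point (between the pads) lies 6 mm ahead of it (ctrl.nose_length is the distance from the TCP to the fingertips, in m); x points along the fingers, y is the direction in which the jaws open and shut, and the axes are right-handed (so a half turn about x gives the same grasp; the last joint's range is limited). The gripper opens to 85 mm and grips with 20 to 120 N. Pads are 22 mm wide; open, the fingers measure 114 mm over their backs; the gripper's body (76 mm by 85 mm) begins 54 mm behind the grasp point. The pads swing forward as they close: fully open they stand 13 mm farther back than shut.
Start: joints at [-1.516, 0.181, 1.607, -0, 1.354, -0.206], TCP at [0.148, -0.556, 0.256] pointing down, gripper open.
Joint ranges: [-2.99, 2.99], [-0.89, 2.07], [0.3, 2.58], [-1.14, 4.28], [0, 2.63], [-3.12, 3.12]. Speed limits (rad/s): [2.57, 2.57, 3.01, 3.14, 3.14, 3.14].

## Interface

Orientations are given as a unit quaternion [w, x, y, z].
In Python, from bench import telemetry, cams, workorder, spotter, ctrl gives the robot as it stands. The module is installed in compiled form; this text tells all that it offers.
- The arm moves only by the tool servo_tool, never from a script. Its argument "targets" is one flat list of numbers, 4 for each row, row after row: the shift along the tool's x, y, z in mm, then the turn about the tool's x in rad. A call has exactly 5 rows; each row shifts and turns the commanded pose from where the row before left it, along the tool's axes as they then stand; what a row does not reach is not made up. A row lasts 1/10 s, in which the tool goes at most 50 mm and 8.59 degrees, less where a joint would pass 70% of its speed; a pose out of reach is approached as far as the arm can. A call is refused whole if a number of a shift passes 50 or a number of a turn 0.15, either way. A call with a gripper value outside its range is refused whole. "fingers" is the finger opening in mm, from 0 to 85.4, set as the call begins (left out, the last holds). The fingers move at their own pace and stop on an object; the grip force is fixed at half the most. Time passes only in rows, so rows that do not move let the fingers close, or fill a call up. It gives the time, the measured TCP pose, the force and the opening at its end, in the units of the state.
- telemetry.get_obs(): the state, without advancing time (a new reading comes with each control period).
- cams.camera(name): name is "scene" or "side" or "wrist"; returns (picture, depth): 384x512x3 uint8, blue, green, red; 384x512 float32, m along the optical axis (not along the pixel's ray), 0 where there is no reading.
- cams.camera_params(name): a dict with "intrinsics" (3x3 intrinsics, pixels), "R" (3x3) and "t" (3): a world point X has camera coordinates R X + t; the wrist camera has in their place "mount" (4x4, takes a point from camera to tool coordinates, whose origin is the TCP and whose axes are the tool frame's). Camera axes: x right, y down, z forward; pixel columns grow to the right and rows downward; lengths in m; the calibration is good to about 2 mm. The wrist camera is an equidistant fisheye: a pixel r from the principal point sees the ray r / f radians off the axis. A picture is of the moment at which its call begins: read the wrist's pose just before it. camera_params takes no time and is no camera call.
- workorder.hand_in(): hands the job in, once; it reports no verdict.
Trained networks look in the newest picture that a camera, given by its name, has taken for a name from the list of things; names that differ only in an ending like _2 or _b are one class to them, and where a whole thing is asked for, a point or a joint stands for the part that bears it (a point fixed in the world has none). Each returns a list of dicts, best first, with "score" (0 to 1); they miss things now and then, are a little off and sometimes report something else, mostly with a low value. They report only what shows in the picture. A call takes as long as a camera call. They do not tell look-alikes from the thing itself.
- spotter.search_frame(camera, thing): "pixel" ([column, row] in pixels, amid what is visible of it).
The state is a dict: "time_s": time; "q": joint angles; "dq": joint speeds; "joint_efforts": joint torques, N m; "eef_pos": TCP position; "eef_rot": TCP orientation; "wrist_force": force on the tool from outside, world axes, zero at the start; "torque": the same for the moment, N m; "opening": opening from 0.0 (shut) to 1.0 (fully open).
Only numpy, scipy, OpenCV 4.12 (cv2) and the standard library are available. Lean on these libraries where they do the work, as an engineer would, in place of code of your own. Each camera call takes 0.05 s, during which the arm holds its last target.

## Task

Take the white stirrer from its two stands and lean it in the tub, blade down among the beads on the side away from the tub's rest and shaft in the slot of the rest, and let go of it. Then take it again by the handle so that you can hold it steeply, and stir the beads with the blade low on the tub's floor for three full turns anticlockwise as seen from above, in wide circles about halfway between the middle and the wall. Finally leave the stirrer leaning in the tub's rest as before, let go of it, with all six beads still in the tub and the other things on the bench undisturbed.

Things in the scene. Friction and masses are not known exactly. Their poses are not given: they have to be found in the camera images.
- stirrer: white plastic stirrer, straight, 280 mm long, about 80 g. Origin and balance point near mid-length on its axis, 140 mm from each end. x runs along it from blade to handle, y across, z up as it lies at first. Starts loose and level in two fixed stands, axis 96 mm above the table, handle end jutting out freely beyond the stands, away from the robot; it lifts straight up
- stirrer_handle (a point): centre of the stirrer's handle, a square bar 16 x 16 mm and 100 mm long (50 mm either way from here along the stirrer), sides flat in y and z. Same axes as the stirrer. Between handle and blade is a 12 x 12 mm square shaft
- stirrer_tip (a point): middle of the stirrer's blade end edge, 230 mm from the handle's centre along the stirrer. The blade is flat, 34 mm long, 24 mm wide (along y), 8 mm thick (along z)
- stands: pair of fixed black stands with disc feet 84 mm across and U-rests (slot 24 mm wide, slot floor 90 mm and prong tops 125 mm above the table; rests 10 mm thick, 67 mm wide). Origin on the table; stands at x = -55 and x = +55 mm; x is along the stirrer lying in them, handle end at +x (away from the robot, give or take the yaw), z up
- tub_in (a point): centre of the inner floor of the open round aluminium tub, fixed to the table: about 124 mm inside diameter, wall 4 mm, floor 5 mm and rim 95 mm above the table. x points level from here to the tub's black rest (away from the robot, give or take the yaw), z up; anticlockwise from above goes x, y, -x, -y. Six loose beads lie in it
- tub_rest (a point): black stepped U-rest fixed outside the tub's rim: middle of the inner edge of its slot floor, 125 mm above the table, 71 mm out from the tub's axis along the tub's x. Slot 26 mm wide, open upwards; prongs up to 154 mm above the table. A stirrer with its blade on the tub floor at the opposite wall and its shaft in the slot leans about 44 degrees and stays when let go
- bead0_center (a point): centre of a loose dark ferrite bead, a ball 20 mm across, 15 g, on the tub's floor (bead 0 of six alike)
- bead1_center (a point): centre of a loose dark ferrite bead, a ball 20 mm across, 15 g, on the tub's floor (bead 1 of six alike)
- bead2_center (a point): centre of a loose dark ferrite bead, a ball 20 mm across, 15 g, on the tub's floor (bead 2 of six alike)
- bead3_center (a point): centre of a loose dark ferrite bead, a ball 20 mm across, 15 g, on the tub's floor (bead 3 of six alike)
- bead4_center (a point): centre of a loose dark ferrite bead, a ball 20 mm across, 15 g, on the tub's floor (bead 4 of six alike)
- bead5_center (a point): centre of a loose dark ferrite bead, a ball 20 mm across, 15 g, on the tub's floor (bead 5 of six alike)
- board: bystander, loose, to be left alone: pale circuit board with a copper patch, 85 x 70 x 6 mm, lying flat; origin at the middle of its underside
- adapter_a: bystander, loose, to be left alone: small brass coaxial adapter, 22 mm across, 40 mm tall, upright; origin at the middle of its underside
- adapter_b: bystander, loose, to be left alone: small steel coaxial adapter, 26 mm across, 34 mm tall, upright; origin at the middle of its underside
- wrench: bystander, loose, to be left alone: steel wrench 140 mm long, lying flat; origin at the middle of its underside
- spare_stand: bystander, loose, to be left alone: short black single stand with a disc foot 84 mm across, about 95 mm tall; its U-rest is empty; origin at the middle of its underside
- pot_jar: bystander, loose, to be left alone: small closed jar 52 mm across, 60 mm tall; origin at the middle of its underside
There are look-alikes about, which are no part of the job. What is shaped like the part that bears tub_in but pink is not meant.

How it is judged:
By the outcome, as a careful person would: the job done as asked, in the order asked, and still so for the second after the job is handed in, with the robot touching nothing.
It also fails if it takes over 72 s, if anything falls off the work surface, if the arm or the gripper's body presses on something with over 40 N, if the wrist force passes 120 N, or if a joint passes its speed limit or range.

## Working session

There is one attempt and no reset: what is moved stays moved. The work goes in short steps, Python scripts to look and compute and a tool call to move; the robot and the scene stay as the last step left them, time stands still between calls to the robot, and variables do not carry over. Pictures are saved under pics/ and viewed, and the job is handed in when it is done.

Besides the shell and the picture viewer there is one more tool, called in YAML: its name, and indented under it one key for each argument. servo_tool: Moves the arm, as the interface text tells. Its arguments: {"type":"object","properties":{"targets":{"type":"array","items":{"type":"number"}},"fingers":{"type":"number"}},"required":["targets"]}

```bash
mkdir -p pics
cat > h.py <<'E'
import numpy as np, cv2
from scipy.spatial.transform import Rotation as Ro
from bench import telemetry, cams, workorder, spotter, ctrl
def st():
    o=telemetry.get_obs(); q=o['eef_rot']; R=Ro.from_quat([q[1],q[2],q[3],q[0]]).as_matrix()
    return o,np.array(o['eef_pos']),R
def shot(n,f):
    im,d=cams.camera(n); cv2.imwrite('pics/'+f,im); return im,d
def unproj(n,u,v,z):
    p=cams.camera_params(n);K=np.array(p['intrinsics']);c=np.array([(u-K[0,2])/K[0,0]*z,(v-K[1,2])/K[1,1]*z,z])
    return np.array(p['R']).T@(c-np.array(p['t']))
def proj(n,X):
    p=cams.camera_params(n);K=np.array(p['intrinsics']);c=np.array(p['R'])@X+np.array(p['t']);return (K@c/c[2])[:2]
def cloud(n,d):
    p=cams.camera_params(n);K=np.array(p['intrinsics']);v,u=np.mgrid[0:d.shape[0],0:d.shape[1]]
    c=np.stack([(u-K[0,2])/K[0,0]*d,(v-K[1,2])/K[1,1]*d,d],-1);X=(c-np.array(p['t']))@np.array(p['R']); X[d<=0]=np.nan
    return X
E
python3 - <<'E'
from h import *
np.set_printoptions(precision=3,suppress=True)
o,p,R=st();print(o['time_s'],p,R,ctrl.nose_length,o['opening'],o['wrist_force'])
for n in('scene','side'):
    im,d=shot(n,n+'0.png');np.savez('pics/%s0.npz'%n,im=im,d=d)
    X=cloud(n,d); P=cams.camera_params(n); print(n,-np.array(P['R']).T@P['t'])
    for t in ('stirrer','stands','tub_in','tub_rest','stirrer_handle','stirrer_tip','bead0_center'):
        for r in spotter.search_frame(n,t)[:3]:
            u,v=r['pixel'];print(t,round(r['score'],2),np.round(r['pixel']),X[int(round(v)),int(round(u))])
print(telemetry.get_obs()['time_s'])
E
```

```text
0.0 [ 0.148 -0.555  0.255] [[-0.     0.258 -0.966]
 [ 0.002 -0.966 -0.258]
 [-1.    -0.002 -0.   ]] 0.025 0.9977956531316751 [-0.712  0.049  0.158]
scene [ 1.486 -0.156  1.096]
stirrer 0.67 [343. 206.] [0.54  0.145 0.089]
stirrer 0.45 [161. 240.] [ 0.582 -0.375  0.02 ]
stands 0.67 [337. 204.] [0.548 0.125 0.107]
tub_in 0.9 [228. 215.] [ 0.584 -0.181  0.116]
tub_in 0.79 [ 85. 250.] [ 0.701 -0.538  0.134]
tub_in 0.69 [364. 161.] [0.358 0.243 0.096]
tub_rest 0.98 [126. 200.] [ 0.508 -0.467  0.111]
tub_rest 0.94 [227. 215.] [ 0.563 -0.185  0.093]
tub_rest 0.63 [ 87. 252.] [ 0.699 -0.536  0.123]
stirrer_handle 0.8 [348. 211.] [0.572 0.152 0.102]
stirrer_handle 0.28 [227. 216.] [ 0.567 -0.185  0.094]
stirrer_tip 0.82 [344. 211.] [0.56  0.144 0.09 ]
side [-0.255 -1.115  1.311]
stirrer 0.64 [240. 151.] [0.613 0.142 0.086]
stirrer 0.62 [260. 182.] [0.615 0.009 0.006]
stands 0.61 [225. 151.] [0.55  0.159 0.106]
stands 0.32 [226. 263.] [ 0.27  -0.243 -0.002]
tub_in 0.91 [368. 270.] [ 0.636 -0.568  0.004]
tub_in 0.83 [306. 281.] [ 0.439 -0.472  0.001]
tub_in 0.66 [280. 208.] [ 0.558 -0.188  0.048]
tub_rest 0.84 [280. 204.] [ 0.562 -0.182  0.062]
tub_rest 0.76 [309. 281.] [ 0.446 -0.479  0.005]
tub_rest 0.73 [164. 192.] [0.274 0.203 0.002]
stirrer_handle 0.65 [241. 147.] [0.622 0.146 0.1  ]
stirrer_tip 0.49 [243. 145.] [0.634 0.149 0.103]
0.8
```

View pics/scene0.png

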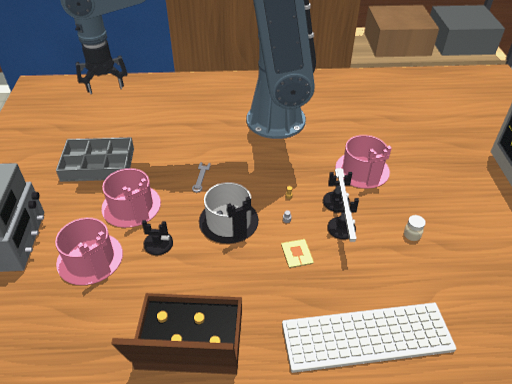

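View pics/side0.png

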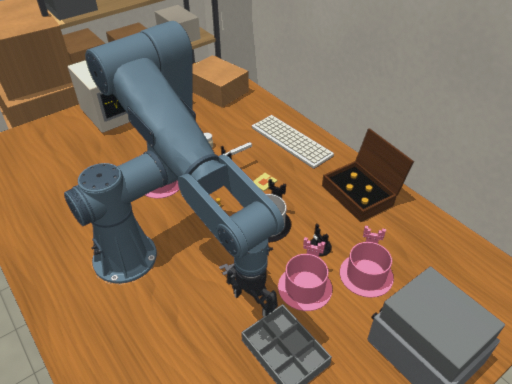

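Run:
```python
from h import *
np.set_printoptions(precision=4,suppress=True)
D=np.load('pics/scene0.npz');im,d=D['im'],D['d'];X=cloud('scene',d)
a=cv2.resize(im[150:250,180:280],None,fx=6,fy=6,interpolation=cv2.INTER_NEAREST)
cv2.imwrite('pics/tubz.png',a)
cv2.imwrite('pics/stz.png',cv2.resize(im[140:250,300:400],None,fx=5,fy=5,interpolation=cv2.INTER_NEAREST))
hsv=cv2.cvtColor(im,cv2.COLOR_BGR2HSV).astype(int)
def sel(r,z0,z1,m):
    u0,u1,v0,v1=r;k=np.zeros(d.shape,bool);k[v0:v1,u0:u1]=1
    with np.errstate(invalid='ignore'): return k&(X[...,2]>z0)&(X[...,2]<z1)&m
m=sel((315,375,160,245),.08,.115,(hsv[...,2]>150)&(hsv[...,1]<40))
P=X[m];print('stirrer n',len(P));c=P.mean(0);u,s,vt=np.linalg.svd(P-c);ax=vt[0]*np.sign(vt[0][0]);t=(P-c)@ax
print(c,ax,'yaw',np.arctan2(ax[1],ax[0]),'ends',c+ax*t.min(),c+ax*t.max(),np.ptp(t))
# tub rim: grey
m=sel((195,265,175,245),.088,.1,(hsv[...,2]>90)&(hsv[...,1]<60));P=X[m];print('rim n',len(P))
A=np.c_[2*P[:,:2],np.ones(len(P))];b=(P[:,:2]**2).sum(1);s=np.linalg.lstsq(A,b,rcond=None)[0];print('rim c',s[:2],np.sqrt(s[2]+s[:2]@s[:2]))
r=np.linalg.norm(P[:,:2]-s[:2],axis=1);print(np.percentile(r,[1,10,50,90,99]))
m=sel((195,265,175,245),.11,.17,hsv[...,2]<70);P=X[m];print('rest n',len(P),P.mean(0),P.min(0),P.max(0))
m=sel((195,265,175,245),.14,.17,hsv[...,2]<70);P=X[m];print(P[np.argsort(P[:,1])][::4])
```

```text
stirrer n 367
[0.5382 0.1513 0.1006] [ 0.9991 -0.0407  0.0147] yaw -0.04075699221969617 ends [0.3899 0.1574 0.0984] [0.6722 0.1459 0.1026] 0.2824809082368644
rim n 188
rim c [ 0.4996 -0.1844] 0.06537207352938733
[0.0603 0.0628 0.0655 0.0677 0.0702]
rest n 232 [ 0.5721 -0.1508  0.1306] [ 0.5496 -0.1836  0.1105] [ 0.5881 -0.1204  0.1557]
[[ 0.5815 -0.1831  0.1416]
 [ 0.5797 -0.1802  0.1474]
 [ 0.5877 -0.1779  0.1401]
 [ 0.5758 -0.1774  0.1509]
 [ 0.5838 -0.1751  0.1437]
 [ 0.5875 -0.1747  0.1552]
 [ 0.5799 -0.1721  0.151 ]
 [ 0.571  -0.1669  0.1415]
 [ 0.5681 -0.137   0.1408]
 [ 0.5665 -0.1342  0.1429]
 [ 0.5587 -0.1312  0.1425]
 [ 0.5646 -0.1287  0.1446]
 [ 0.5599 -0.1284  0.1553]
 [ 0.5627 -0.1259  0.1541]
 [ 0.5631 -0.1232  0.1467]
 [ 0.5587 -0.123   0.1538]]
```

```bash
sleep 1
```

```text
(no output)
```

View pics/tubz.png

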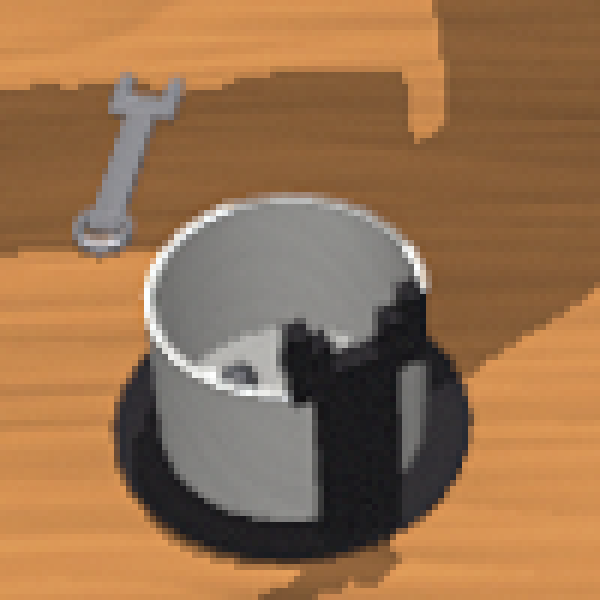

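View pics/stz.png

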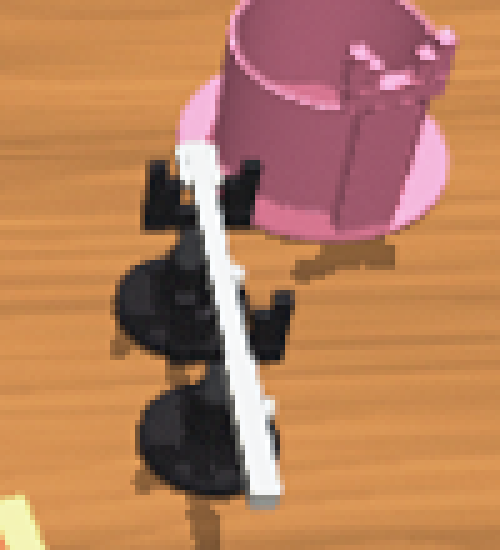

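servo_tool:
  targets: [0, 0, 0, 0.15, 0, 0, 0, 0.15, 0, -40, -25, 0, 0, -40, -25, 0, 0, -40, -25, 0]
  fingers: 85

```text
time_s: 1.3
eef_pos: [0.2284, -0.4373, 0.2561]
eef_rot: [-0.014, 0.707, -0.014, -0.707]
wrist_force: [1.2, -0.2, 0.5]
opening: 0.998
```

servo_tool:
  targets: [0, -40, -25, 0, 0, -40, -25, 0, 0, -40, -25, 0, 0, -40, -25, 0, 0, -40, -25, 0]

```text
time_s: 1.8
eef_pos: [0.3614, -0.242, 0.2567]
eef_rot: [-0.014, 0.707, -0.014, -0.707]
wrist_force: [1.9, -0.4, 0.5]
opening: 0.993
```

servo_tool:
  targets: [0, -40, -25, 0, 0, -40, -25, 0, 0, -40, -25, 0, 0, -40, -25, 0, 0, -40, -25, 0]

```text
time_s: 2.3
eef_pos: [0.4943, -0.0468, 0.2567]
eef_rot: [-0.014, 0.707, -0.014, -0.707]
wrist_force: [0.6, -0.8, -0.7]
opening: 0.995
```

servo_tool:
  targets: [0, -40, -25, 0, 0, -40, -25, 0, 0, -40, -25, 0, 0, -40, -25, 0, 0, -40, -25, 0]

```text
time_s: 2.8
eef_pos: [0.627, 0.1482, 0.2563]
eef_rot: [-0.014, 0.707, -0.014, -0.707]
wrist_force: [0.6, -0.3, 0.3]
opening: 0.996
```

```bash
cat >> h.py <<'E'
def wray(u,v,p,R):
    P=cams.camera_params('wrist');K=np.array(P['intrinsics']);M=np.array(P['mount'])
    a=np.array([(u-K[0,2])/K[0,0],(v-K[1,2])/K[1,1]]);th=np.hypot(*a)
    c=np.array([a[0]/th*np.sin(th),a[1]/th*np.sin(th),np.cos(th)]) if th>0 else np.array([0,0,1.])
    return R@M[:3,3]+p, R@(M[:3,:3]@c), c
def wz(u,v,p,R,z):
    o,r,_=wray(u,v,p,R);return o+r*(z-o[2])/r[2]
def wproj(X,p,R):
    P=cams.camera_params('wrist');K=np.array(P['intrinsics']);M=np.array(P['mount'])
    c=M[:3,:3].T@(R.T@(X-p)-M[:3,3]);th=np.arccos(c[2]/np.linalg.norm(c));n=np.hypot(c[0],c[1])
    return np.array([K[0,2]+K[0,0]*th*c[0]/n,K[1,2]+K[1,1]*th*c[1]/n])
E
python3 - <<'E'
from h import *
np.set_printoptions(precision=4,suppress=True)
o,p,R=st();im,d=shot('wrist','w1.png');np.savez('pics/w1.npz',im=im,d=d,p=p,R=R)
print(p,R,cams.camera_params('wrist'))
for X in ([.672,.1459,.104],[.572,.15,.104],[.39,.1574,.1]): print(wproj(np.array(X),p,R))
E
```

```text
[0.627  0.1482 0.2563] [[ 0.0002 -0.0389 -0.9992]
 [-0.0001 -0.9992  0.0389]
 [-1.      0.0001 -0.0002]] {'intrinsics': array([[297.3186,   0.    , 264.4896],
       [  0.    , 297.3186, 196.4579],
       [  0.    ,   0.    ,   1.    ]]), 'mount': array([[ 0.0001, -0.2948,  0.9555, -0.1177],
       [ 1.    , -0.0002, -0.0002, -0.001 ],
       [ 0.0002,  0.9555,  0.2948, -0.0759],
       [ 0.    ,  0.    ,  0.    ,  1.    ]])}
[266.1693 141.3781]
[265.8304 241.8103]
[265.3059 360.842 ]
```

View pics/w1.png

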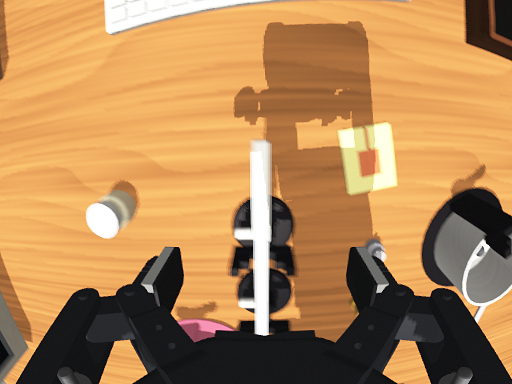

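Run:
```python
from h import *
np.set_printoptions(precision=4,suppress=True)
D=np.load('pics/w1.npz');im,p,R=D['im'],D['p'],D['R'];g=im.min(2)
for v in (150,170,190,210,240,270,300):
    c=[u for u in range(240,290) if g[v,u]>215]
    if c: print(v,c[0],c[-1],wz((c[0]+c[-1])/2,v,p,R,.104),wz(c[0],v,p,R,.104)-wz(c[-1]+1,v,p,R,.104))
for v in range(134,150): print(v,g[v,255:272])
```

```text
150 255 266 [0.6643 0.1514 0.104 ] [0.0004 0.011  0.    ]
170 252 266 [0.6456 0.1536 0.104 ] [0.0006 0.0139 0.    ]
190 252 266 [0.6263 0.1544 0.104 ] [ 0.0006  0.0142 -0.    ]
210 252 268 [0.6062 0.1543 0.104 ] [0.0006 0.0164 0.    ]
240 253 269 [0.5742 0.1548 0.104 ] [0.0006 0.017  0.    ]
270 255 267 [0.539  0.1563 0.104 ] [0.0005 0.0137 0.    ]
300 255 267 [0.4991 0.1581 0.104 ] [0.0005 0.0145 0.    ]
134 [103 102 103 102 103 103  93  94  85  74  76  62  62  64  63  64  63]
135 [104 102 104 104 103 104  97  95  86  72  75  63  63  62  65  63  64]
136 [105 105 104 104 105 105 107  96  85  72  76  63  64  63  63  64  65]
137 [105 106 106 105 107 107 105  99  88  76  75  61  63  65  65  63  64]
138 [111 112 110 111 110 110 112 109 101  92  86  68  64  66  64  64  65]
139 [129 129 129 130 128 129 129 129 129 122 121  83  73  62  62  64  64]
140 [169 168 169 168 168 168 168 167 168 166 163 111  99  74  71  61  62]
141 [195 196 198 198 198 198 197 198 198 199 191 162 140 106  93  71  65]
142 [213 216 219 218 219 219 219 219 219 219 213 192 178 146 124  87  74]
143 [224 229 231 230 231 231 231 231 231 231 229 212 196 174 159 116 107]
144 [229 235 236 236 236 235 235 236 235 236 233 223 210 190 174 139 128]
145 [230 234 236 236 236 236 236 236 236 237 233 224 213 191 176 141 123]
146 [230 234 236 236 236 236 236 236 236 236 233 224 213 192 176 142 125]
147 [230 233 236 236 236 236 236 236 236 237 234 224 212 191 176 142 126]
148 [230 233 235 236 236 236 236 236 236 236 234 224 212 190 177 141 128]
149 [230 233 235 236 235 235 235 236 236 237 233 224 212 190 176 142 128]
```

servo_tool:
  targets: [35, -5, -1, 0, 35, 0, 0, 0, 35, 0, 0, 0, 35, 0, 0, 0, 14, 0, 0, 0]

```text
time_s: 3.35
eef_pos: [0.6248, 0.151, 0.0981]
eef_rot: [0.014, -0.705, 0.014, 0.709]
wrist_force: [-1.3, -0.9, -1.0]
opening: 0.993
```

servo_tool:
  targets: [0, 0, 0, 0, 0, 0, 0, 0, 0, 0, 0, 0, 0, 0, 0, 0, 0, 0, 0, 0]
  fingers: 5

```text
time_s: 3.85
eef_pos: [0.6282, 0.1512, 0.1039]
eef_rot: [-0.014, 0.708, -0.014, -0.706]
wrist_force: [1.0, 0.6, 2.4]
opening: 0.17
```

servo_tool:
  targets: [0, 0, 0, 0, 0, 0, 0, 0, 0, 0, 0, 0, 0, 0, 0, 0, 0, 0, 0, 0]

```text
time_s: 4.35
eef_pos: [0.6282, 0.1513, 0.1031]
eef_rot: [-0.014, 0.708, -0.014, -0.706]
wrist_force: [3.2, 0.5, 4.7]
opening: 0.178
```

servo_tool:
  targets: [-20, 0, 0, 0, -35, 0, 0, 0, -35, 0, 0, 0, -20, 0, 0, 0, 0, 0, 0, 0]

```text
time_s: 4.85
eef_pos: [0.6288, 0.1513, 0.2153]
eef_rot: [-0.014, 0.709, -0.014, -0.705]
wrist_force: [-0.6, 1.1, -0.2]
opening: 0.178
```

Run:
```python
from h import *
for n in('scene','side','wrist'):
    im,d=shot(n,n+'2.png');np.savez('pics/%s2.npz'%n,im=im,d=d)
    if n!='wrist':
        X=cloud(n,d);hsv=cv2.cvtColor(im,cv2.COLOR_BGR2HSV).astype(int)
        m=(X[...,2]>.12)&(X[...,2]<.3)&(abs(X[...,1]-.15)<.03)&(X[...,0]>.3)&(X[...,0]<.72)&(hsv[...,2]>150)&(hsv[...,1]<40)
        P=X[m];print(len(P));
        if len(P)>20:
            i=np.argsort(P[:,0]);print(P[i[::len(i)//8]].round(3))
        s=im[120:260,280:400] if n=='scene' else im[60:260,130:330]
        cv2.imwrite('pics/%s2z.png'%n,cv2.resize(s,None,fx=4 if n=='scene' else 3,fy=4 if n=='scene' else 3))
```

```text
232
[[0.39  0.154 0.208]
 [0.41  0.145 0.21 ]
 [0.424 0.156 0.21 ]
 [0.449 0.152 0.209]
 [0.486 0.153 0.215]
 [0.628 0.154 0.214]
 [0.647 0.15  0.216]
 [0.663 0.155 0.214]]
117
[[0.389 0.149 0.211]
 [0.4   0.154 0.207]
 [0.415 0.149 0.208]
 [0.433 0.149 0.209]
 [0.463 0.154 0.206]
 [0.487 0.147 0.213]
 [0.521 0.149 0.207]
 [0.569 0.149 0.214]
 [0.605 0.145 0.215]]
```

View pics/scene2z.png

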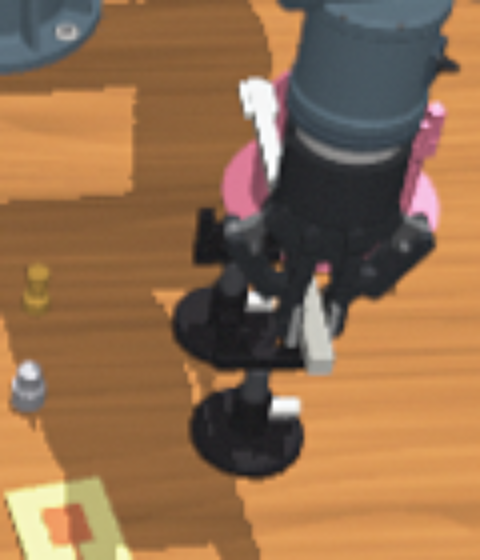

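View pics/wrist2.png

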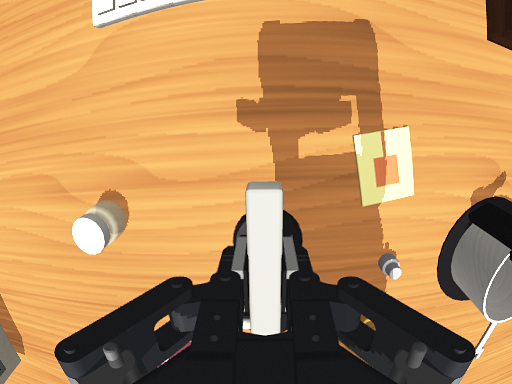

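servo_tool:
  targets: [-5, 35, 31, 0, -5, 35, 31, 0, 0, 35, 31, 0, 0, 35, 31, 0, 0, 0, 0, 0]

```text
time_s: 5.5
eef_pos: [0.493, 0.0139, 0.219]
eef_rot: [0.015, -0.704, 0.015, 0.71]
wrist_force: [0.2, 0.5, -0.6]
opening: 0.17
```

Run:
```python
from h import *
np.set_printoptions(precision=4,suppress=True)
o,p,R=st();im,d=shot('wrist','w3.png');np.savez('pics/w3.npz',im=im,d=d,p=p,R=R);print(p,R)
c=np.array([.4996,-.1844]);print(wproj(np.array([*c,.095]),p,R))
u,v=wproj(np.array([*c,.095]),p,R).astype(int)
s=im[max(0,v-90):v+90,u-90:min(512,u+90)];print(max(0,v-90),u-90);cv2.imwrite('pics/w3z.png',cv2.resize(s,None,fx=3.3,fy=3.3))
```

```text
[0.493  0.0139 0.219 ] [[-0.0076 -0.0426 -0.9991]
 [ 0.0002 -0.9991  0.0426]
 [-1.      0.0002  0.0076]]
[464.9687 182.3576]
92 374
```

View pics/w3z.png

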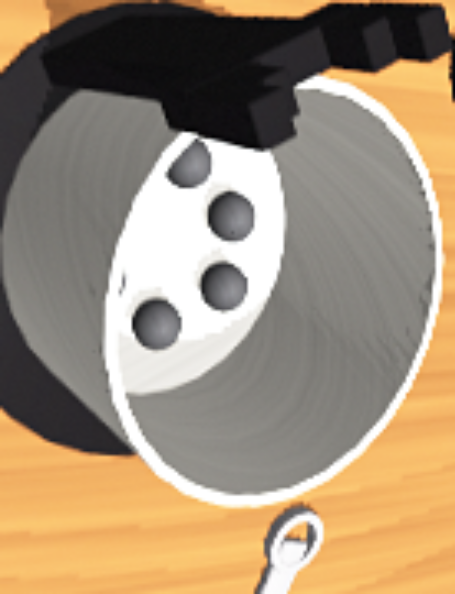

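Run:
```python
from h import *
from scipy.optimize import least_squares
np.set_printoptions(precision=4,suppress=True)
D=np.load('pics/w3.npz');im,p,R=D['im'],D['p'],D['R']
z=np.array([(360,105),(425,180),(438,260),(400,380),(330,470),(250,500),(160,455),(115,370),(107,300),(127,230),(168,160)])/3.3+[374,92]
W=np.array([wz(u,v,p,R,.095) for u,v in z])[:,:2]
f=least_squares(lambda s:np.linalg.norm(W-s[:2],axis=1)-s[2],[.5,-.18,.064],loss='soft_l1',f_scale=.001);print(f.x,f.fun.round(4))
s=im[80:140,374:512];cv2.imwrite('pics/w3p.png',cv2.resize(s,None,fx=5.7,fy=5.7,interpolation=cv2.INTER_CUBIC))
```

```text
[ 0.4989 -0.1813  0.0651] [-0.0016  0.0007  0.0008 -0.0031  0.0004  0.0007 -0.0023 -0.0005  0.0017
  0.0006 -0.0003]
```

View pics/w3p.png

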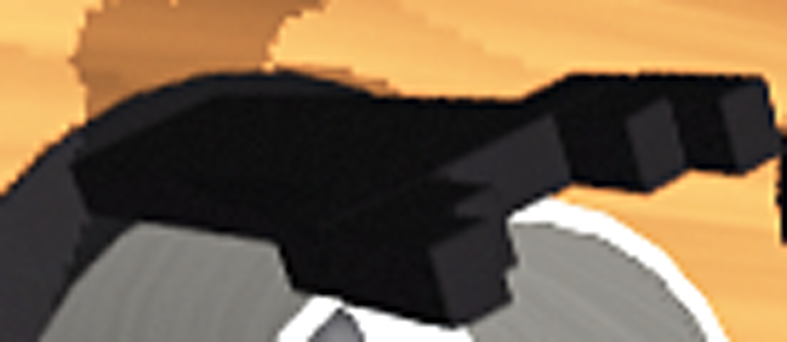

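Run:
```python
from h import *
np.set_printoptions(precision=4,suppress=True)
D=np.load('pics/w3.npz');p,R=D['p'],D['R']
g=lambda a,z:wz(a[0]/5.7+374,a[1]/5.7+80,p,R,z)
r=[(722,95),(765,78),(778,150),(738,175)];l=[(430,250),(500,215),(510,300),(455,328)]
A=np.mean([g(a,.154) for a in r],0);B=np.mean([g(a,.154) for a in l],0)
for a in r+l:print(g(a,.154))
print(A,B,(A+B)/2,np.linalg.norm(A-B));d=B-A;print('perp yaw',np.arctan2(d[1],d[0])-np.pi/2)
for c in([.4989,-.1813],[.4996,-.1844]): e=((A+B)/2)[:2]-c;print(np.arctan2(e[1],e[0]),np.linalg.norm(e))
print('slot inner',g((455,190),.125),g((570,180),.125), g((552,118),.125))
```

```text
[ 0.584  -0.1687  0.154 ]
[ 0.5874 -0.1779  0.154 ]
[ 0.5777 -0.1811  0.154 ]
[ 0.5734 -0.1725  0.154 ]
[ 0.5596 -0.1167  0.154 ]
[ 0.5646 -0.1279  0.154 ]
[ 0.5539 -0.1303  0.154 ]
[ 0.55   -0.1214  0.154 ]
[ 0.5806 -0.175   0.154 ] [ 0.557  -0.1241  0.154 ] [ 0.5688 -0.1496  0.154 ] 0.05616631215585131
perp yaw 0.43354165580754556
0.4261125464175783 0.07678811933605552
0.4662826831200316 0.07749456518680314
slot inner [ 0.5668 -0.1414  0.125 ] [ 0.5699 -0.1639  0.125 ] [ 0.5788 -0.16    0.125 ]
```

servo_tool:
  targets: [0, -1, -28, -0.094, 0, 1.5, -28, -0.094, 0, 4, -27.7, -0.094, 0, 6.7, -27.2, -0.094, 0, 9.2, -26.4, -0.094]

```text
time_s: 6.05
eef_pos: [0.6391, 0.0175, 0.2201]
eef_rot: [-0.152, -0.69, -0.153, 0.691]
wrist_force: [-0.1, 0.5, -0.5]
opening: 0.177
```

servo_tool:
  targets: [0, 27, 13, 0, 0, 27, 13, 0, 0, 27, 13, 0, 0, 27, 13, 0, 0, 14, 4, 0]

```text
time_s: 6.55
eef_pos: [0.638, -0.1193, 0.2202]
eef_rot: [-0.15, -0.69, -0.151, 0.692]
wrist_force: [-0.5, -0.0, -0.9]
opening: 0.177
```

servo_tool:
  targets: [0, 0, 0, 0, 0, 0, 0, 0, 0, 0, 0, 0, 0, 0, 0, 0, 0, 0, 0, 0]

```text
time_s: 7.05
eef_pos: [0.6381, -0.1168, 0.2224]
eef_rot: [0.152, 0.691, 0.152, -0.691]
wrist_force: [0.5, -0.1, -1.1]
opening: 0.176
```

```bash
cat >> h.py <<'E'
C=np.array([.499,-.1815]);U=np.array([np.cos(.43),np.sin(.43)]);N=np.array([-U[1],U[0]])
def rep(tag):
    o,p,R=st();a=-R[:,2]
    print('t',o['time_s'],'tub frame TCP x,y,z mm',((p[:2]-C)@U*1e3).round(1),((p[:2]-C)@N*1e3).round(1),(p[2]*1e3).round(1),'yaw',np.arctan2(a[1],a[0]).round(4),'tiltdown',R[2,0].round(4),R[2,2].round(4),'F',np.array(o['wrist_force']).round(1),'op',round(o['opening']*85.4,1),'q',np.round(o['q'],2))
    return o,p,R
def stirpts(n,im,d):
    X=cloud(n,d);hsv=cv2.cvtColor(im,cv2.COLOR_BGR2HSV).astype(int)
    T=np.stack([(X[...,:2]-C)@U,(X[...,:2]-C)@N,X[...,2]],-1)
    m=(T[...,2]>.101)&(T[...,2]<.36)&(abs(T[...,1])<.03)&(abs(T[...,0])<.26)&(hsv[...,2]>150)&(hsv[...,1]<40)
    P=T[m]
    return P[np.argsort(P[:,0])]
def look(tag,z=3):
    for n in('scene','side'):
        im,d=shot(n,n+tag+'.png')
        P=stirpts(n,im,d)
        print(n,len(P)); 
        if len(P)>8: print((P[::max(1,len(P)//8)]*1e3).round(0).tolist())
        u,v=proj(n,np.array([*C,.15])).astype(int);a=im[max(0,v-75):v+75,max(0,u-75):u+75]
        cv2.imwrite('pics/%s%sz.png'%(n,tag),cv2.resize(a,None,fx=z,fy=z))
    a=[cv2.imread('pics/%s%sz.png'%(n,tag)) for n in('scene','side')];k=min(x.shape[0] for x in a)
    b=np.hstack([x[:k] for x in a]);cv2.imwrite('pics/both%s.png'%tag,cv2.resize(b,None,fx=min(1,795/b.shape[1]),fy=min(1,795/b.shape[1])))
E
python3 - <<'E'
from h import *
rep('');look('4')
E
```

```text
t 7.05 tub frame TCP x,y,z mm 153.4 0.8 222.4 yaw 0.4321 tiltdown -1.0 -0.0002 F [ 0.5 -0.1 -1.1] op 15.1 q [-0.36  0.37  1.44  0.    1.33  0.77]
scene 287
[[-85.0, -4.0, 218.0], [-63.0, 4.0, 216.0], [-44.0, -5.0, 219.0], [-12.0, -4.0, 218.0], [19.0, -1.0, 217.0], [51.0, -1.0, 217.0], [156.0, 0.0, 219.0], [175.0, 4.0, 220.0], [193.0, -5.0, 220.0]]
side 189
[[-91.0, -16.0, 223.0], [-72.0, -14.0, 215.0], [-57.0, 2.0, 219.0], [-31.0, -11.0, 221.0], [7.0, 0.0, 218.0], [42.0, -6.0, 216.0], [78.0, -3.0, 220.0], [114.0, -2.0, 220.0], [147.0, -2.0, 224.0]]
```

View pics/both4.png

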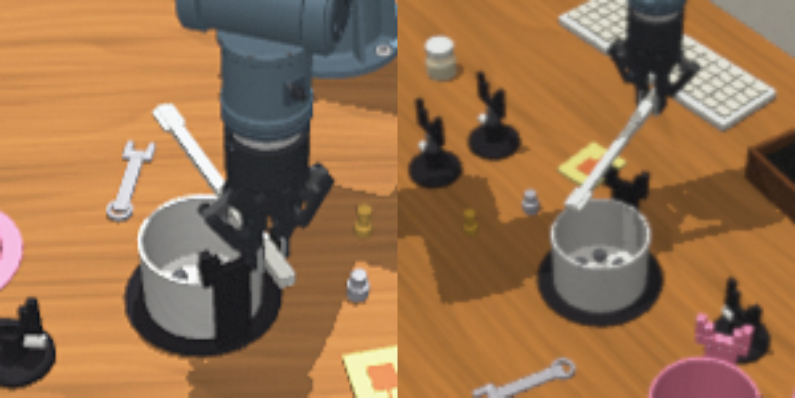

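servo_tool:
  targets: [25, 0, 0, 0, 25, 0, 0, 0, 20, 0, 0, 0, 12, 0, 0, 0, 0, 0, 0, 0]

```text
time_s: 7.65
eef_pos: [0.6374, -0.1178, 0.1391]
eef_rot: [-0.151, -0.69, -0.151, 0.691]
wrist_force: [-0.2, -0.3, -0.9]
opening: 0.175
```

servo_tool:
  targets: [0, 0, 0, 0, 0, 0, 0, 0, 0, 0, 0, 0, 0, 0, 0, 0, 0, 0, 0, 0]

```text
time_s: 8.15
eef_pos: [0.6382, -0.1179, 0.1407]
eef_rot: [0.151, 0.691, 0.151, -0.691]
wrist_force: [-0.3, 0.4, -1.7]
opening: 0.171
```

Run:
```python
from h import *
rep('');look('5')
```

```text
t 8.15 tub frame TCP x,y,z mm 153.0 -0.2 140.7 yaw 0.4307 tiltdown -1.0 -0.0004 F [-0.3  0.4 -1.7] op 14.6 q [-0.37  0.46  1.5   0.    1.19  0.77]
scene 274
[[-87.0, -9.0, 135.0], [-66.0, -5.0, 138.0], [-47.0, -4.0, 141.0], [-16.0, 0.0, 142.0], [16.0, -3.0, 140.0], [45.0, 2.0, 136.0], [156.0, 0.0, 137.0], [178.0, 0.0, 143.0], [196.0, 3.0, 133.0]]
side 178
[[-90.0, -15.0, 144.0], [-74.0, 5.0, 135.0], [-57.0, 6.0, 135.0], [-32.0, -1.0, 135.0], [-2.0, -9.0, 143.0], [34.0, -8.0, 136.0], [71.0, -5.0, 139.0], [110.0, -3.0, 136.0], [154.0, 2.0, 140.0]]
```

View pics/both5.png

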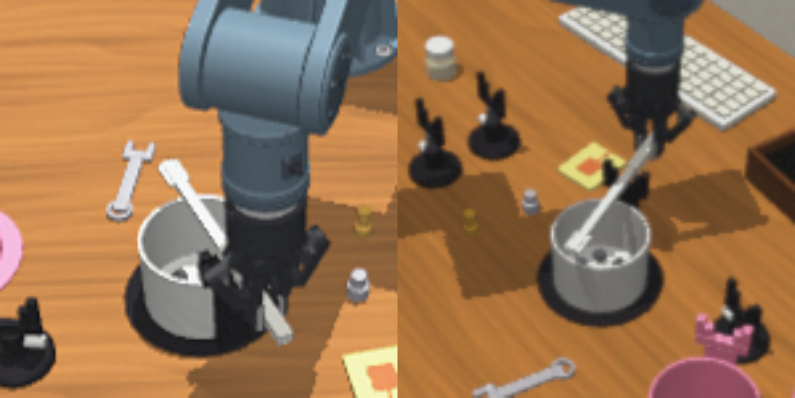

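servo_tool:
  targets: [0, 0, 0, 0, 0, 0, 0, 0, 0, 0, 0, 0, 0, 0, 0, 0, 0, 0, 0, 0]
  fingers: 26

```text
time_s: 8.75
eef_pos: [0.638, -0.1179, 0.1403]
eef_rot: [0.151, 0.691, 0.151, -0.691]
wrist_force: [0.1, -0.5, 0.0]
opening: 0.304
```

Run:
```python
from h import *
rep('');look('6')
```

```text
t 8.75 tub frame TCP x,y,z mm 152.9 -0.2 140.3 yaw 0.4308 tiltdown -1.0 -0.0 F [ 0.1 -0.5  0. ] op 26.0 q [-0.37  0.46  1.5  -0.    1.19  0.77]
scene 217
[[-82.0, -0.0, 103.0], [-61.0, -6.0, 107.0], [-38.0, -7.0, 110.0], [-6.0, -5.0, 118.0], [23.0, 3.0, 123.0], [59.0, -8.0, 134.0], [167.0, -8.0, 159.0], [184.0, 6.0, 161.0], [192.0, -4.0, 152.0]]
side 207
[[-87.0, -10.0, 104.0], [-65.0, -6.0, 102.0], [-48.0, 3.0, 112.0], [-19.0, -2.0, 119.0], [13.0, 2.0, 124.0], [46.0, -2.0, 133.0], [83.0, 5.0, 130.0], [118.0, -7.0, 147.0], [148.0, -0.0, 160.0]]
```

View pics/both6.png

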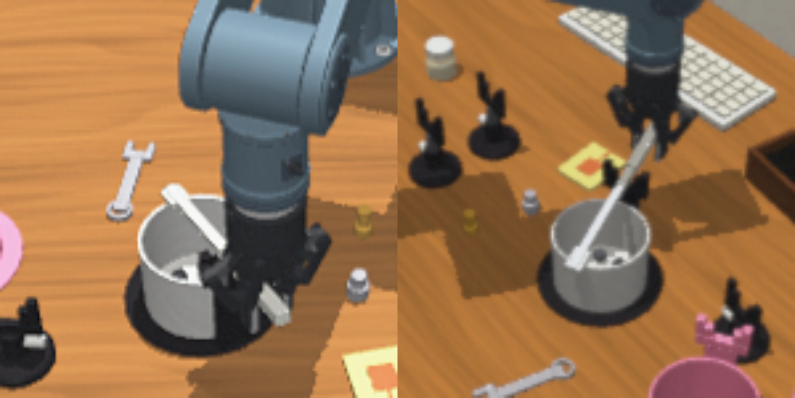

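servo_tool:
  targets: [-8, 0, 0, 0, -7, 0, 0, 0, 0, 0, 0, 0, 0, 0, 0, 0, 0, 0, 0, 0]

```text
time_s: 9.35
eef_pos: [0.6379, -0.1179, 0.1553]
eef_rot: [-0.151, -0.691, -0.151, 0.691]
wrist_force: [0.4, 0.0, 0.1]
opening: 0.298
```

servo_tool:
  targets: [0, 0, 0, 0, 0, 0, 0, 0, 0, 0, 0, 0, 0, 0, 0, 0, 0, 0, 0, 0]
  fingers: 5

```text
time_s: 9.85
eef_pos: [0.6379, -0.1179, 0.1551]
eef_rot: [-0.151, -0.691, -0.151, 0.691]
wrist_force: [-1.1, -1.0, -1.1]
opening: 0.174
```

servo_tool:
  targets: [-15, 0, 0, 0, -20, 0, 0, 0, -25, 0, 0, 0, -15, 0, 0, 0, 0, 0, 0, 0]

```text
time_s: 10.35
eef_pos: [0.6398, -0.1185, 0.2342]
eef_rot: [0.152, 0.693, 0.15, -0.689]
wrist_force: [0.7, 0.2, -0.3]
opening: 0.177
```

Run:
```python
from h import *
o,p,R=rep('');look('7')
im,d=shot('wrist','w7.png')
```

```text
t 10.35 tub frame TCP x,y,z mm 154.2 -1.4 234.2 yaw 0.4309 tiltdown -1.0 -0.0045 F [ 0.7  0.2 -0.3] op 15.1 q [-0.37  0.36  1.43  0.    1.35  0.77]
scene 236
[[-82.0, 1.0, 177.0], [-63.0, -7.0, 183.0], [-42.0, 2.0, 188.0], [-8.0, -1.0, 195.0], [26.0, -5.0, 202.0], [96.0, -3.0, 221.0], [166.0, -7.0, 239.0], [185.0, -6.0, 242.0], [193.0, -5.0, 238.0]]
side 235
[[-86.0, 6.0, 180.0], [-69.0, 7.0, 174.0], [-52.0, -7.0, 185.0], [-22.0, -7.0, 197.0], [11.0, -6.0, 199.0], [43.0, -5.0, 206.0], [85.0, -4.0, 220.0], [121.0, -10.0, 223.0], [152.0, 1.0, 234.0]]
```

View pics/both7.png

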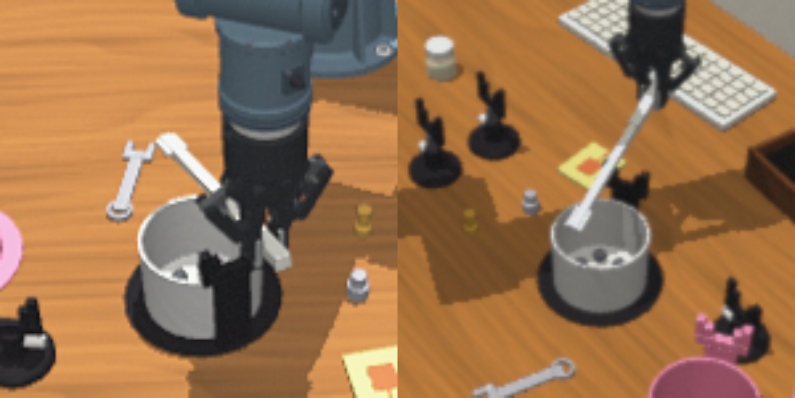

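View pics/w7.png

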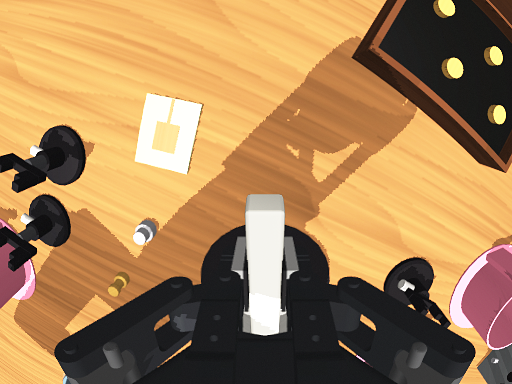

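Run:
```python
from h import *
D=np.load('pics/scene0.npz');X=cloud('scene',D['d'])
m=(X[...,2]>.02)&(X[...,0]>.65)&(X[...,0]<1.1)&(abs(X[...,1])<.4)
P=X[m];T=np.stack([(P[:,:2]-C)@U,(P[:,:2]-C)@N,P[:,2]],-1)
k=(abs(T[:,1])<.12)&(T[:,0]>.2);print((T[k][::max(1,k.sum()//15)]*1e3).round(0))
# rest pillar outer face: points dark in front
Xs=X;T=np.stack([(Xs[...,:2]-C)@U,(Xs[...,:2]-C)@N,Xs[...,2]],-1)
for z in range(10,155,10):
    k=(T[...,2]>z/1e3)&(T[...,2]<(z+10)/1e3)&(abs(T[...,1])<.04)&(T[...,0]>.066)&(T[...,0]<.12);Q=T[k]*1e3
    if len(Q):print(z,len(Q),Q[:,0].max().round(),np.median(Q[:,0]).round(),Q[:,1].min().round(),Q[:,1].max().round())
```

```text
[[ 285. -119.   60.]
 [ 435.   87.   20.]
 [ 402.   -3.   23.]
 [ 425.   27.   20.]
 [ 442.   41.   21.]
 [ 443.   21.   24.]
 [ 452.   23.   22.]
 [ 444.  -11.   25.]
 [ 435.  -45.   24.]
 [ 505.   76.   26.]
 [ 488.   31.   22.]
 [ 470.  -22.   24.]
 [ 531.   87.   22.]
 [ 499.    4.   26.]
 [ 489.  -26.   22.]
 [ 508.  -31.   21.]]
10 30 85.0 81.0 -22.0 16.0
20 33 83.0 81.0 -22.0 16.0
30 34 83.0 81.0 -23.0 19.0
40 32 84.0 80.0 -22.0 18.0
50 33 85.0 81.0 -23.0 16.0
60 37 84.0 81.0 -23.0 17.0
70 39 85.0 80.0 -22.0 18.0
80 32 82.0 80.0 -23.0 18.0
90 37 83.0 80.0 -23.0 18.0
100 40 83.0 81.0 -34.0 27.0
110 54 84.0 81.0 -35.0 31.0
120 82 84.0 80.0 -37.0 31.0
130 44 85.0 80.0 -36.0 30.0
140 48 83.0 78.0 -36.0 30.0
150 25 83.0 78.0 -35.0 31.0
```

servo_tool:
  targets: [0, 0, -35, 0, 0, 0, -35, 0, 0, 0, -35, 0, 0, 0, -35, 0, 0, 0, -35, 0]

```text
time_s: 11.0
eef_pos: [0.7974, -0.0441, 0.2278]
eef_rot: [-0.151, -0.69, -0.152, 0.692]
wrist_force: [0.1, -0.9, -1.0]
opening: 0.172
```

servo_tool:
  targets: [0, 0, 0, 0, 25, 0, 0, 0, 30, 0, 0, 0, 25, 0, 0, 0, 10, 0, 0, 0]

```text
time_s: 11.5
eef_pos: [0.794, -0.0447, 0.1344]
eef_rot: [-0.15, -0.688, -0.152, 0.694]
wrist_force: [-1.0, -0.3, -1.3]
opening: 0.173
```

Run:
```python
from h import *
o,p,R=rep('');look('8')
```

```text
t 11.5 tub frame TCP x,y,z mm 325.2 1.4 134.4 yaw 0.4305 tiltdown -1.0 0.0069 F [-1.  -0.3 -1.3] op 14.8 q [-0.2   0.77  1.02 -0.    1.35  0.94]
scene 82
[[167.0, 4.0, 101.0], [184.0, -2.0, 103.0], [194.0, -1.0, 104.0], [203.0, 2.0, 105.0], [212.0, 3.0, 105.0], [220.0, -1.0, 108.0], [231.0, 5.0, 113.0], [239.0, 3.0, 115.0], [249.0, -5.0, 119.0]]
side 46
[[124.0, -1.0, 104.0], [178.0, -1.0, 102.0], [186.0, -6.0, 103.0], [198.0, -1.0, 102.0], [208.0, 4.0, 102.0], [221.0, -2.0, 110.0], [227.0, -4.0, 112.0], [236.0, -0.0, 109.0], [245.0, -4.0, 114.0], [259.0, -2.0, 118.0]]
```

View pics/both8.png

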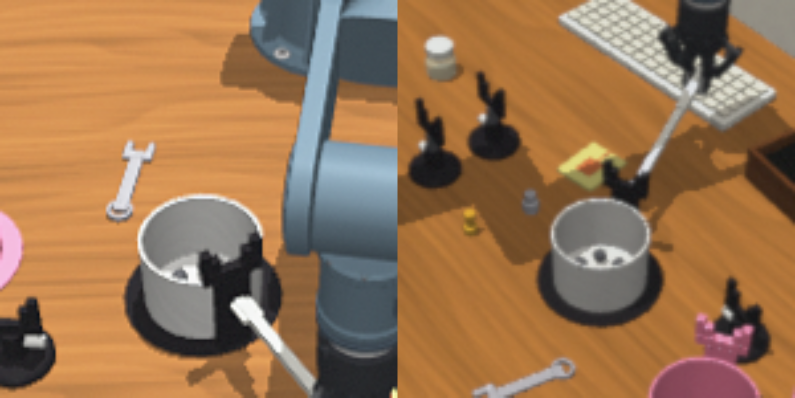

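servo_tool:
  targets: [0, 0, 5, 0, 0, 0, 5, 0, 0, 0, 3, 0, 0, 0, 3, 0, 0, 0, 0, 0]

```text
time_s: 12.1
eef_pos: [0.7874, -0.0501, 0.1463]
eef_rot: [0.152, 0.696, 0.15, -0.685]
wrist_force: [12.8, 6.4, 1.1]
opening: 0.173
```

Run:
```python
from h import *
o,p,R=rep('')
```

```text
t 12.1 tub frame TCP x,y,z mm 317.0 -0.8 146.3 yaw 0.4314 tiltdown -0.9999 -0.0147 F [12.8  6.4  1.1] op 14.8 q [-0.22  0.73  1.06  0.    1.33  0.92]
```

servo_tool:
  targets: [-13, 0, 4.5, 0, -13, 0, 5, 0, -13, 0, 5.5, 0, -13, 0, 6.5, 0, -12, 0, 7, 0]

```text
time_s: 12.6
eef_pos: [0.761, -0.0619, 0.2108]
eef_rot: [0.152, 0.696, 0.151, -0.685]
wrist_force: [9.2, 5.5, 4.6]
opening: 0.177
```

Run:
```python
from h import *
o,p,R=rep('');look('9')
```

```text
t 12.6 tub frame TCP x,y,z mm 288.0 -0.5 210.8 yaw 0.432 tiltdown -0.9999 -0.0146 F [9.2 5.5 4.6] op 15.1 q [-0.24  0.62  1.11  0.    1.4   0.9 ]
scene 53
[[102.0, 1.0, 102.0], [108.0, -5.0, 103.0], [112.0, -4.0, 106.0], [118.0, -7.0, 110.0], [125.0, -2.0, 115.0], [135.0, -1.0, 120.0], [142.0, -4.0, 125.0], [152.0, -3.0, 130.0], [161.0, -8.0, 134.0]]
side 128
[[103.0, 5.0, 103.0], [131.0, -10.0, 128.0], [144.0, -8.0, 132.0], [161.0, -8.0, 138.0], [183.0, -1.0, 144.0], [209.0, -5.0, 166.0], [232.0, -2.0, 178.0], [247.0, 5.0, 184.0]]
```

View pics/both9.png

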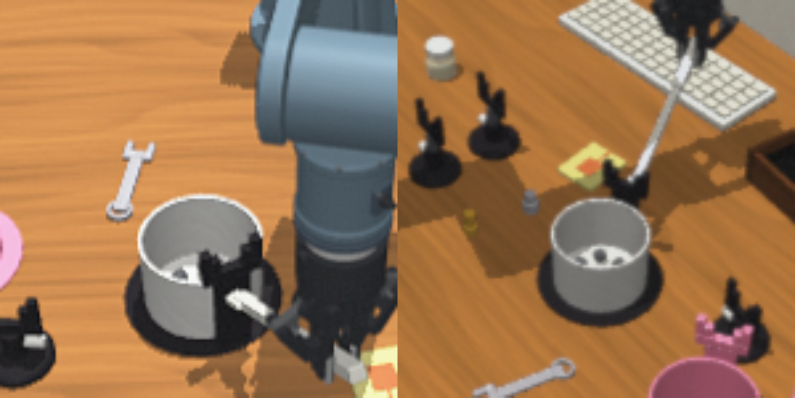

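servo_tool:
  targets: [-12, 0, 8, 0, -11, 0, 8.5, 0, -11, 0, 9, 0, -10, 0, 10, 0, -10, 0, 10, 0]

```text
time_s: 13.2
eef_pos: [0.7185, -0.0818, 0.2646]
eef_rot: [0.153, 0.695, 0.15, -0.686]
wrist_force: [7.7, 1.6, 4.6]
opening: 0.176
```

servo_tool:
  targets: [-9, 0, 11, 0, -8, 0, 11, 0, -8, 0, 12, 0, -5, 0, 8, 0, 0, 0, 0, 0]

```text
time_s: 13.7
eef_pos: [0.6774, -0.1006, 0.2913]
eef_rot: [0.152, 0.692, 0.15, -0.689]
wrist_force: [2.6, 0.5, 0.4]
opening: 0.176
```

Run:
```python
from h import *
o,p,R=rep('');look('10')
```

```text
t 13.7 tub frame TCP x,y,z mm 195.9 -0.8 291.3 yaw 0.4301 tiltdown -1.0 -0.0036 F [2.6 0.5 0.4] op 15.0 q [-0.32  0.4   1.27  0.    1.47  0.82]
scene 47
[[99.0, -10.0, 108.0], [105.0, -13.0, 108.0], [219.0, -7.0, 325.0], [220.0, 3.0, 322.0], [222.0, -9.0, 326.0], [224.0, -10.0, 325.0], [225.0, 0.0, 321.0], [226.0, -0.0, 320.0], [228.0, -6.0, 320.0], [230.0, -8.0, 320.0]]
side 63
[[109.0, -8.0, 134.0], [163.0, -3.0, 223.0], [167.0, 4.0, 232.0], [170.0, -2.0, 246.0], [172.0, 6.0, 236.0], [175.0, -9.0, 230.0], [180.0, -6.0, 254.0], [183.0, -4.0, 265.0], [186.0, -2.0, 276.0]]
```

View pics/both10.png

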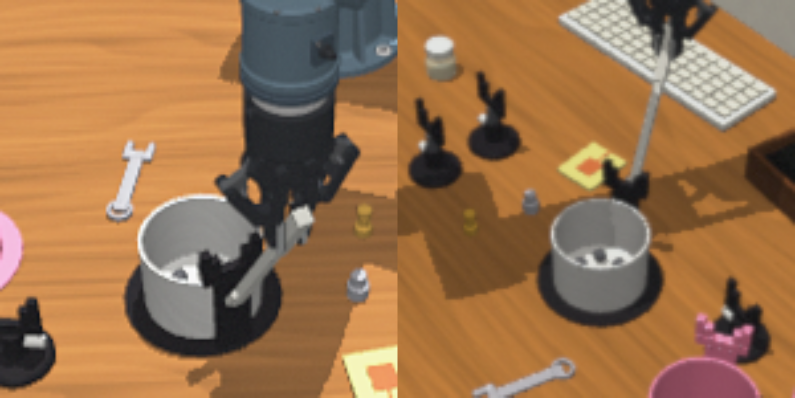

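servo_tool:
  targets: [0, 0, -6, 0, -30, 0, 0, 0, -35, 0, 0, 0, -30, 0, 0, 0, 0, 0, 0, 0]

```text
time_s: 14.3
eef_pos: [0.6838, -0.0977, 0.3877]
eef_rot: [0.152, 0.692, 0.15, -0.689]
wrist_force: [-0.0, -0.3, 0.5]
opening: 0.176
```

servo_tool:
  targets: [0, 0, 27, 0, 0, 0, 27, 0, 0, 0, 27, 0, 0, 0, 27, 0, 0, 0, 26, 0]

```text
time_s: 14.8
eef_pos: [0.5591, -0.1535, 0.3806]
eef_rot: [-0.15, -0.689, -0.152, 0.692]
wrist_force: [0.1, -0.4, -0.7]
opening: 0.175
```

Run:
```python
from h import *
D=np.load('pics/w3.npz');p,R=D['p'],D['R']
for z in ((188,162),(230,215),(222,287),(155,322)):
    w=wz(z[0]/3.3+374,z[1]/3.3+92,p,R,.015)[:2]-C;print('bead',(w@U*1e3).round(),(w@N*1e3).round())
o,p,R=rep('');look('11')
im,d=shot('wrist','w11.png');np.savez('pics/w11.npz',im=im,p=p,R=R)
```

```text
bead 25.0 -19.0
bead -1.0 -30.0
bead -27.0 -18.0
bead -26.0 15.0
t 14.8 tub frame TCP x,y,z mm 66.3 0.4 380.6 yaw 0.4309 tiltdown -1.0 0.0039 F [ 0.1 -0.4 -0.7] op 15.0 q [-0.47  0.12  1.43 -0.    1.6   0.67]
scene 6
side 179
[[-57.0, 6.0, 183.0], [-47.0, 3.0, 186.0], [-42.0, 6.0, 199.0], [-33.0, -5.0, 215.0], [-21.0, -6.0, 224.0], [20.0, 1.0, 307.0], [32.0, -1.0, 316.0], [41.0, -10.0, 352.0], [55.0, 4.0, 358.0]]
```

View pics/both11.png

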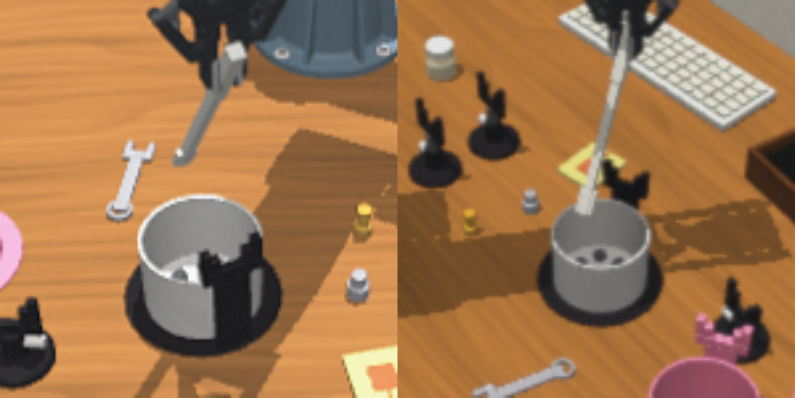

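View pics/w11.png

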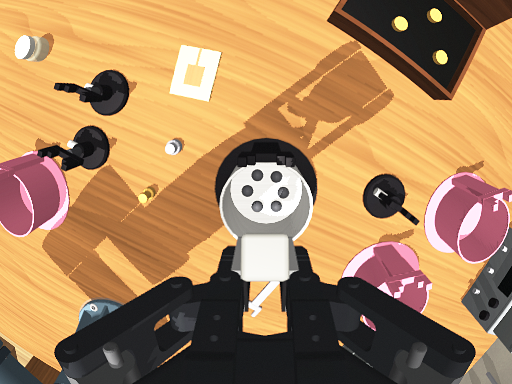

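servo_tool:
  targets: [30, 0, 0, 0, 35, 0, 0, 0, 35, 0, 0, 0, 30, 0, 0, 0, 15, 0, 0, 0]

```text
time_s: 15.45
eef_pos: [0.5596, -0.1519, 0.2336]
eef_rot: [-0.15, -0.689, -0.153, 0.693]
wrist_force: [-0.8, 0.6, -1.3]
opening: 0.174
```

Run:
```python
from h import *
o,p,R=rep('');look('12')
im,d=shot('wrist','w12.png');np.savez('pics/w12.npz',im=im,p=p,R=R)
```

```text
t 15.45 tub frame TCP x,y,z mm 67.4 1.6 233.6 yaw 0.4315 tiltdown -1.0 0.0044 F [-0.8  0.6 -1.3] op 14.9 q [-0.47  0.22  1.61  0.    1.32  0.67]
scene 36
[[60.0, -20.0, 220.0], [88.0, -4.0, 267.0], [90.0, 4.0, 268.0], [91.0, 0.0, 264.0], [95.0, -4.0, 269.0], [97.0, 3.0, 261.0], [98.0, 5.0, 268.0], [99.0, -4.0, 262.0], [102.0, 6.0, 263.0]]
side 27
[[-7.0, -0.0, 102.0], [7.0, -5.0, 133.0], [45.0, -5.0, 204.0], [48.0, 5.0, 197.0], [49.0, -3.0, 195.0], [50.0, -6.0, 201.0], [51.0, 3.0, 215.0], [53.0, -0.0, 219.0], [57.0, -2.0, 212.0]]
```

View pics/both12.png

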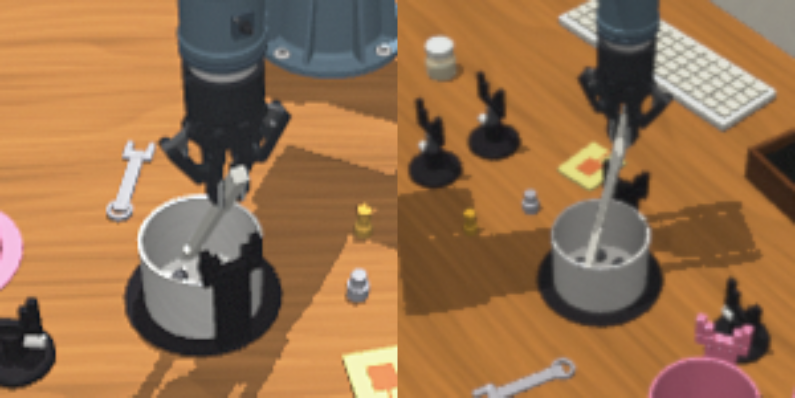

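View pics/w12.png

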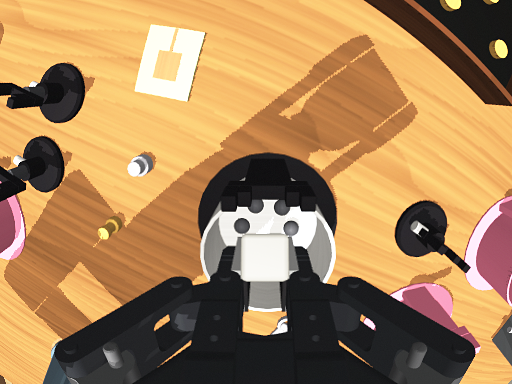

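servo_tool:
  targets: [0, 0, 5, 0, 0, 0, 5, 0, 4, 0, 0, 0, 4, 0, 0, 0, 0, 0, 0, 0]

```text
time_s: 16.1
eef_pos: [0.5514, -0.1575, 0.2298]
eef_rot: [-0.151, -0.691, -0.151, 0.691]
wrist_force: [0.7, 0.0, -1.1]
opening: 0.178
```

Run:
```python
from h import *
o,p,R=rep('')
```

```text
t 16.1 tub frame TCP x,y,z mm 57.6 -0.0 229.8 yaw 0.4305 tiltdown -1.0 0.0004 F [ 0.7  0.  -1.1] op 15.2 q [-0.49  0.2   1.64  0.    1.3   0.66]
```

Continue down toward the floor, watching the force.

servo_tool:
  targets: [3, 0, 0, 0, 3, 0, 0, 0, 3, 0, 0, 0, 0, 0, 0, 0, 0, 0, 0, 0]

```text
time_s: 16.6
eef_pos: [0.5517, -0.1575, 0.2211]
eef_rot: [-0.151, -0.691, -0.151, 0.691]
wrist_force: [-0.2, -0.4, -0.5]
opening: 0.176
```

servo_tool:
  targets: [2, 0, 0, 0, 2, 0, 0, 0, 2, 0, 0, 0, 0, 0, 0, 0, 0, 0, 0, 0]

```text
time_s: 17.1
eef_pos: [0.5524, -0.1576, 0.2163]
eef_rot: [0.151, 0.691, 0.151, -0.69]
wrist_force: [1.0, 1.0, 5.4]
opening: 0.176
```

servo_tool:
  targets: [9, 0, -12, 0, 9, 0, -12, 0, 10, 0, -12, 0, 8, 0, -8, 0, 0, 0, 0, 0]

```text
time_s: 17.6
eef_pos: [0.5935, -0.139, 0.18]
eef_rot: [0.152, 0.692, 0.151, -0.69]
wrist_force: [2.6, 0.2, 4.3]
opening: 0.179
```

Run:
```python
from h import *
o,p,R=rep('');look('13')
```

```text
t 17.6 tub frame TCP x,y,z mm 103.6 -0.8 180.0 yaw 0.4321 tiltdown -1.0 -0.0022 F [2.6 0.2 4.3] op 15.3 q [-0.42  0.33  1.59  0.    1.22  0.71]
scene 36
[[113.0, 11.0, 186.0], [137.0, -1.0, 209.0], [137.0, -10.0, 210.0], [139.0, 1.0, 207.0], [140.0, 3.0, 203.0], [142.0, 5.0, 200.0], [143.0, 1.0, 199.0], [144.0, -11.0, 210.0], [146.0, -0.0, 199.0]]
side 64
[[23.0, -1.0, 101.0], [42.0, -4.0, 112.0], [53.0, -3.0, 123.0], [67.0, -3.0, 146.0], [75.0, -3.0, 145.0], [82.0, -8.0, 156.0], [86.0, -6.0, 162.0], [95.0, -5.0, 165.0]]
```

View pics/both13.png

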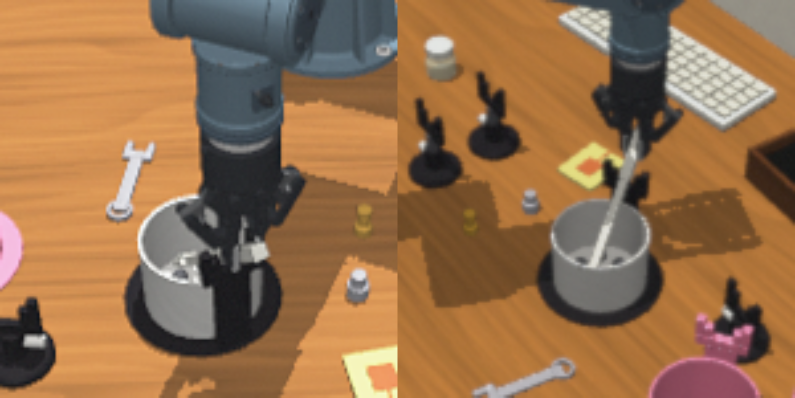

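servo_tool:
  targets: [3, 0, -3, 0, 4, 0, -2, 0, 0, 0, 0, 0, 0, 0, 0, 0, 0, 0, 0, 0]

```text
time_s: 18.2
eef_pos: [0.5954, -0.1387, 0.1772]
eef_rot: [-0.152, -0.69, -0.15, 0.691]
wrist_force: [-17.1, 0.1, 32.2]
opening: 0.178
```

servo_tool:
  targets: [0, 0, 0, 0, 0, 0, 0, 0, 0, 0, 0, 0, 0, 0, 0, 0, 0, 0, 0, 0]
  fingers: 32

```text
time_s: 18.7
eef_pos: [0.5959, -0.137, 0.1716]
eef_rot: [-0.151, -0.69, -0.151, 0.691]
wrist_force: [0.7, -0.4, 0.2]
opening: 0.378
```

servo_tool:
  targets: [-20, 0, 0, 0, -30, 0, 0, 0, -30, 0, 0, 0, 0, 0, 0, 0, 0, 0, 0, 0]

```text
time_s: 19.2
eef_pos: [0.5966, -0.1372, 0.2528]
eef_rot: [0.151, 0.691, 0.151, -0.69]
wrist_force: [0.1, -0.4, -0.7]
opening: 0.378
```

Run:
```python
from h import *
o,p,R=rep('');look('14')
im,d=shot('wrist','w14.png');np.savez('pics/w14.npz',im=im,p=p,R=R)
```

```text
t 19.2 tub frame TCP x,y,z mm 107.2 -0.4 252.8 yaw 0.4309 tiltdown -1.0 -0.001 F [ 0.1 -0.4 -0.7] op 32.2 q [-0.42  0.26  1.51  0.    1.36  0.72]
scene 44
[[68.0, 15.0, 138.0], [105.0, -11.0, 177.0], [135.0, -6.0, 206.0], [137.0, 2.0, 205.0], [139.0, -5.0, 202.0], [140.0, -6.0, 207.0], [142.0, -9.0, 199.0], [144.0, -8.0, 201.0], [146.0, -3.0, 197.0]]
side 113
[[23.0, -1.0, 102.0], [43.0, -3.0, 116.0], [62.0, -6.0, 132.0], [75.0, -7.0, 147.0], [87.0, -9.0, 158.0], [97.0, -4.0, 163.0], [108.0, -2.0, 177.0], [117.0, -1.0, 189.0], [133.0, 2.0, 200.0]]
```

View pics/both14.png

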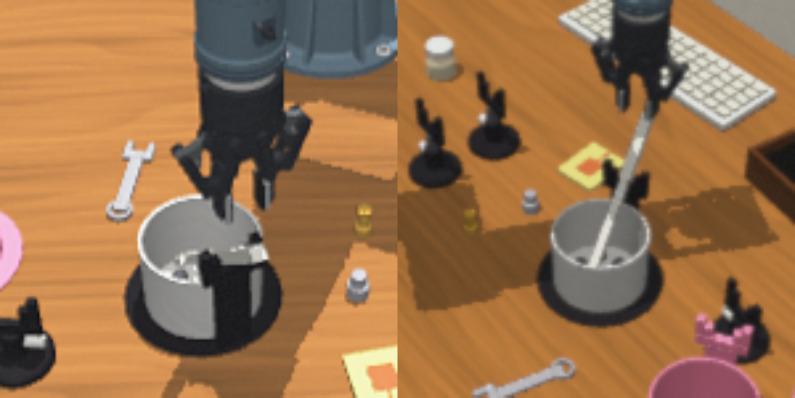

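View pics/w14.png

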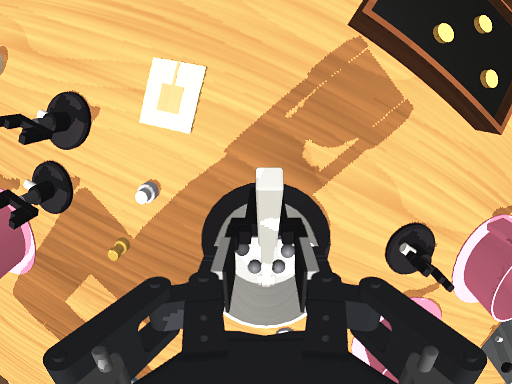

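servo_tool:
  targets: [0, 0, -10, 0, 20, 0, 0, 0, 20, 0, 0, 0, 17, 0, 0, 0, 10, 0, 0, 0]
  fingers: 45

```text
time_s: 19.85
eef_pos: [0.6047, -0.1322, 0.1826]
eef_rot: [-0.15, -0.69, -0.152, 0.692]
wrist_force: [-0.7, -0.2, 0.3]
opening: 0.526
```

servo_tool:
  targets: [0, 0, 0, 0, 0, 0, 0, 0, 0, 0, 0, 0, 0, 0, 0, 0, 0, 0, 0, 0]
  fingers: 5

```text
time_s: 20.35
eef_pos: [0.6056, -0.1331, 0.186]
eef_rot: [0.151, 0.691, 0.151, -0.69]
wrist_force: [0.4, -1.3, -0.6]
opening: 0.176
```

servo_tool:
  targets: [0, 0, 0, 0, 0, 0, 0, 0, 0, 0, 0, 0, 0, 0, 0, 0, 0, 0, 0, 0]

```text
time_s: 20.85
eef_pos: [0.6056, -0.133, 0.1856]
eef_rot: [0.151, 0.691, 0.151, -0.691]
wrist_force: [1.7, 0.1, 1.6]
opening: 0.178
```

Run:
```python
from h import *
o,p,R=rep('')
```

```text
t 20.85 tub frame TCP x,y,z mm 117.1 -0.3 185.6 yaw 0.4308 tiltdown -1.0 -0.0006 F [1.7 0.1 1.6] op 15.2 q [-0.41  0.35  1.55  0.    1.24  0.73]
```

servo_tool:
  targets: [-16, 0, 14, 0, -12, 0, 15, 0, -11, 0, 16, 0, -10, 0, 17, 0, -8, 0, 17.5, 0]

```text
time_s: 21.35
eef_pos: [0.5334, -0.1658, 0.2431]
eef_rot: [0.151, 0.692, 0.151, -0.69]
wrist_force: [3.7, 1.6, 1.2]
opening: 0.179
```

Run:
```python
from h import *
o,p,R=rep('');look('15')
```

```text
t 21.35 tub frame TCP x,y,z mm 37.8 -0.1 243.1 yaw 0.4308 tiltdown -1.0 -0.0027 F [3.7 1.6 1.2] op 15.3 q [-0.52  0.15  1.66  0.    1.32  0.62]
scene 35
[[2.0, -7.0, 161.0], [48.0, -1.0, 271.0], [49.0, 4.0, 270.0], [52.0, -0.0, 267.0], [54.0, -4.0, 270.0], [56.0, 1.0, 270.0], [58.0, 5.0, 266.0], [59.0, -7.0, 265.0], [61.0, 1.0, 267.0]]
side 37
[[-2.0, 3.0, 152.0], [13.0, -5.0, 202.0], [16.0, 1.0, 206.0], [17.0, -3.0, 207.0], [18.0, -6.0, 221.0], [20.0, -5.0, 214.0], [22.0, -8.0, 219.0], [23.0, 1.0, 233.0], [25.0, -6.0, 220.0], [29.0, -0.0, 219.0]]
```

View pics/both15.png

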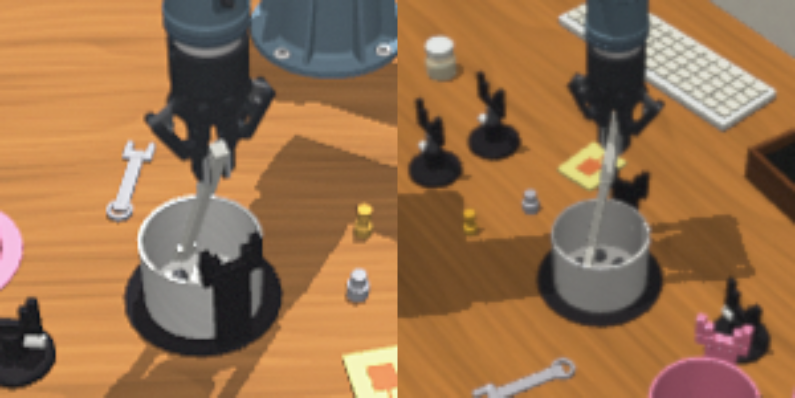

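Rotating as planned (~66°). Continue to ~86°.

servo_tool:
  targets: [-7, 0, 18, 0, -6, 0, 18, 0, -4, 0, 19, 0, -3, 0, 18, 0, -1, 0, 8, 0]

```text
time_s: 21.95
eef_pos: [0.4593, -0.2, 0.263]
eef_rot: [0.151, 0.691, 0.151, -0.691]
wrist_force: [4.0, 0.5, -2.3]
opening: 0.18
```

servo_tool:
  targets: [0, 0, 0, 0, 0, 0, 0, 0, 0, 0, -4, 0, 0, 0, -4, 0, 0, 0, 0, 0]

```text
time_s: 22.45
eef_pos: [0.4672, -0.1962, 0.2629]
eef_rot: [-0.151, -0.69, -0.152, 0.691]
wrist_force: [1.0, -0.5, -0.8]
opening: 0.174
```

Run:
```python
from h import *
o,p,R=rep('');look('16')
im,d=shot('wrist','w16.png');np.savez('pics/w16.npz',im=im,p=p,R=R)
```

```text
t 22.45 tub frame TCP x,y,z mm -35.0 -0.1 262.9 yaw 0.4318 tiltdown -1.0 0.0006 F [ 1.  -0.5 -0.8] op 14.8 q [-0.63  0.02  1.77 -0.    1.35  0.51]
scene 20
[[-35.0, 4.0, 292.0], [-33.0, 0.0, 291.0], [-33.0, 6.0, 290.0], [-29.0, 7.0, 288.0], [-27.0, 1.0, 292.0], [-26.0, -3.0, 294.0], [-24.0, -1.0, 291.0], [-24.0, -4.0, 290.0], [-23.0, -7.0, 294.0], [-23.0, 1.0, 292.0]]
side 0
```

View pics/both16.png

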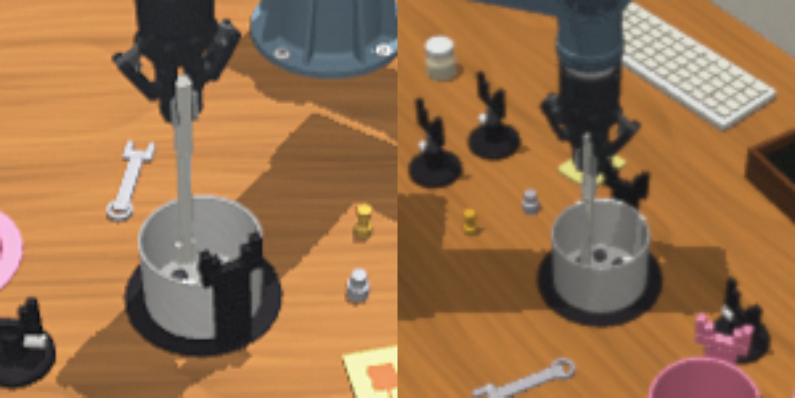

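View pics/w16.png

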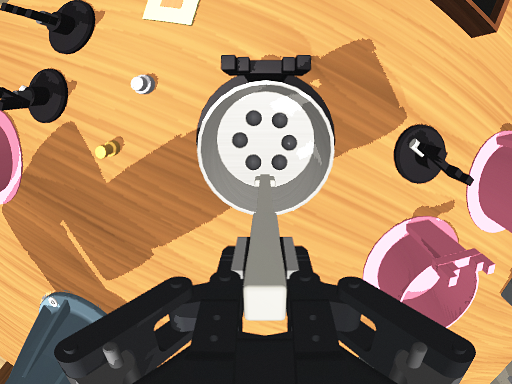

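Run:
```python
from h import *
D=np.load('pics/w16.npz');p,R,im=D['p'],D['R'],D['im']
cv2.imwrite('pics/w16z.png',cv2.resize(im[70:240,180:350],None,fx=4,fy=4,interpolation=cv2.INTER_CUBIC))
f=lambda u,v,z:[((wz(u,v,p,R,z)[:2]-C)@A*1e3).round(1) for A in(U,N)]
for b in((254,118),(279,120),(240,140),(289,143),(253,162),(279,162)):print('bead',f(*b,.015))
print('tip',f(264.5,182,.009),f(264.5,182,.012))
print('rim L,R,bot,top',f(200,147,.095),f(332,147,.095),f(265,213,.095),f(265,82,.095))
```

```text
bead [np.float64(28.3), np.float64(13.6)]
bead [np.float64(25.9), np.float64(-16.9)]
bead [np.float64(1.1), np.float64(30.9)]
bead [np.float64(-2.5), np.float64(-29.5)]
bead [np.float64(-26.6), np.float64(15.1)]
bead [np.float64(-26.6), np.float64(-17.4)]
tip [np.float64(-54.0), np.float64(0.7)] [np.float64(-53.2), np.float64(0.7)]
rim L,R,bot,top [np.float64(3.7), np.float64(63.9)] [np.float64(4.0), np.float64(-65.5)] [np.float64(-64.6), np.float64(0.1)] [np.float64(65.8), np.float64(0.3)]
```

View pics/w16z.png

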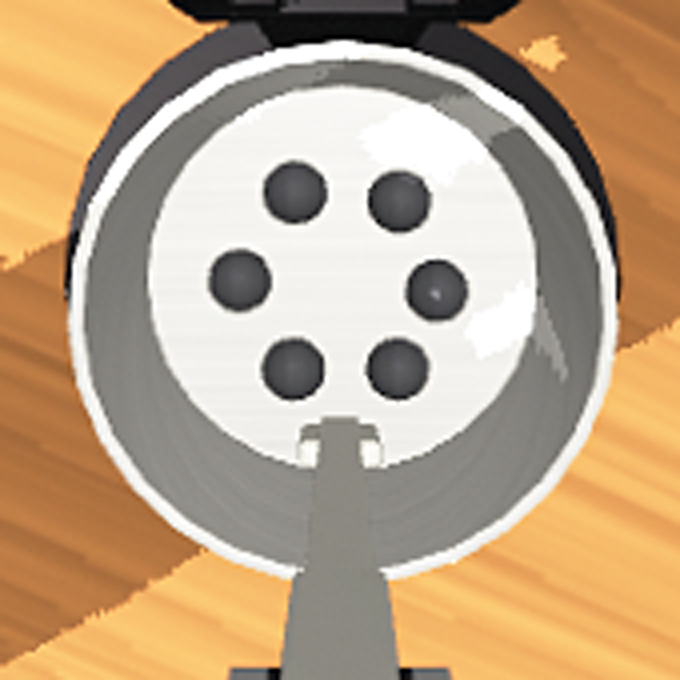

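servo_tool:
  targets: [2, 0, 0, 0, 2, 0, 0, 0, 0, 0, 0, 0, 0, 0, 0, 0, 0, 0, 0, 0]

```text
time_s: 23.1
eef_pos: [0.4667, -0.1967, 0.2593]
eef_rot: [0.151, 0.691, 0.151, -0.691]
wrist_force: [-0.0, 0.1, -1.7]
opening: 0.179
```

Run:
```python
from h import *
o,p,R=rep('')
```

```text
t 23.1 tub frame TCP x,y,z mm -35.7 -0.4 259.3 yaw 0.4307 tiltdown -1.0 -0.0 F [-0.   0.1 -1.7] op 15.3 q [-0.63  0.02  1.77 -0.    1.35  0.51]
```

servo_tool:
  targets: [1, 0, 0, 0, 1, 0, 0, 0, 0, 0, 0, 0, 0, 0, 0, 0, 0, 0, 0, 0]

```text
time_s: 23.6
eef_pos: [0.4668, -0.1966, 0.2573]
eef_rot: [0.151, 0.691, 0.151, -0.691]
wrist_force: [1.0, 0.5, -1.5]
opening: 0.178
```

servo_tool:
  targets: [1, 0, 0, 0, 1, 0, 0, 0, 0, 0, 0, 0, 0, 0, 0, 0, 0, 0, 0, 0]

```text
time_s: 24.1
eef_pos: [0.4668, -0.1966, 0.2553]
eef_rot: [0.151, 0.691, 0.151, -0.691]
wrist_force: [-0.3, 1.1, -1.0]
opening: 0.178
```

servo_tool:
  targets: [1, 0, 0, 0, 1, 0, 0, 0, 0, 0, 0, 0, 0, 0, 0, 0, 0, 0, 0, 0]

```text
time_s: 24.6
eef_pos: [0.4671, -0.1968, 0.2542]
eef_rot: [0.151, 0.691, 0.151, -0.69]
wrist_force: [0.5, 0.5, 5.8]
opening: 0.177
```

servo_tool:
  targets: [1, 0, 0, 0, 1, 0, 0, 0, 0, 0, 0, 0, 0, 0, 0, 0, 0, 0, 0, 0]

```text
time_s: 25.1
eef_pos: [0.4677, -0.1971, 0.254]
eef_rot: [0.152, 0.692, 0.15, -0.69]
wrist_force: [-1.9, 2.3, 14.9]
opening: 0.18
```

servo_tool:
  targets: [-3.5, 0, 0, 0, 0, 0, -6, 0, 0, 0, -6, 0, 0, 0, -6, 0, 0, 0, -4.5, 0]

```text
time_s: 25.6
eef_pos: [0.4876, -0.1869, 0.2544]
eef_rot: [-0.151, -0.691, -0.151, 0.691]
wrist_force: [0.3, -0.1, -1.1]
opening: 0.178
```

Run:
```python
from h import *
o,p,R=rep('');im,d=shot('wrist','w17.png');np.savez('pics/w17.npz',im=im,p=p,R=R)
cv2.imwrite('pics/w17z.png',cv2.resize(im[70:240,180:350],None,fx=3,fy=3,interpolation=cv2.INTER_CUBIC))
```

```text
t 25.6 tub frame TCP x,y,z mm -12.6 -0.1 254.4 yaw 0.4312 tiltdown -1.0 0.0005 F [ 0.3 -0.1 -1.1] op 15.2 q [-0.59  0.06  1.74 -0.    1.34  0.55]
```

View pics/w17z.png

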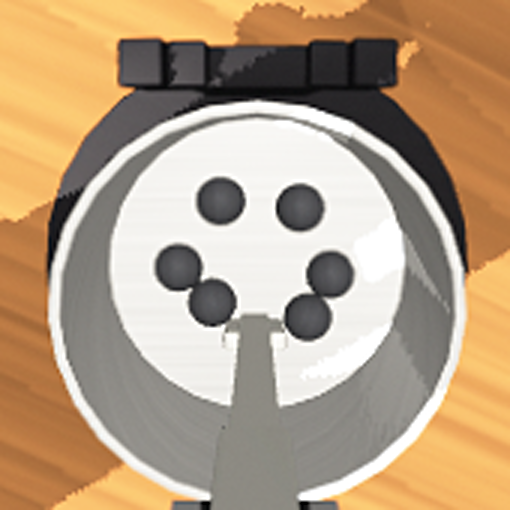

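servo_tool:
  targets: [0, 8.8, 0.1, 0, 0, 7.9, -4, 0, 0, 6.3, -6.3, 0, 0, 4, -7.9, 0, 0, 1.4, -8.8, 0]

```text
time_s: 26.15
eef_pos: [0.5243, -0.2022, 0.2547]
eef_rot: [0.151, 0.691, 0.151, -0.691]
wrist_force: [-0.2, -1.8, -1.5]
opening: 0.177
```

servo_tool:
  targets: [0, -1.4, -8.8, 0, 0, -4, -7.9, 0, 0, -6.3, -6.3, 0, 0, -7.9, -4, 0, 0, -8.8, -1.4, 0]

```text
time_s: 26.65
eef_pos: [0.5374, -0.163, 0.2548]
eef_rot: [-0.151, -0.691, -0.151, 0.691]
wrist_force: [-0.5, 0.6, -0.7]
opening: 0.178
```

Run:
```python
from h import *
o,p,R=rep('');im,d=shot('wrist','w18.png');np.savez('pics/w18.npz',im=im,p=p,R=R)
cv2.imwrite('pics/w18z.png',cv2.resize(im[110:280,180:350],None,fx=3,fy=3,interpolation=cv2.INTER_CUBIC))
```

```text
t 26.65 tub frame TCP x,y,z mm 42.7 0.8 254.8 yaw 0.4315 tiltdown -1.0 0.0 F [-0.5  0.6 -0.7] op 15.2 q [-0.51  0.15  1.64  0.    1.35  0.63]
```

View pics/w18z.png

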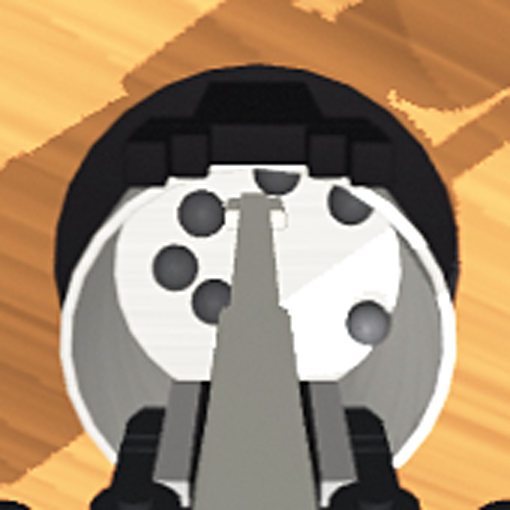

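servo_tool:
  targets: [0, -8.8, 1.4, 0, 0, -7.9, 4, 0, 0, -6.3, 6.3, 0, 0, -4, 7.9, 0, 0, -1.4, 8.8, 0]

```text
time_s: 27.2
eef_pos: [0.4988, -0.15, 0.2548]
eef_rot: [0.151, 0.691, 0.151, -0.691]
wrist_force: [0.5, 0.4, -0.9]
opening: 0.178
```

servo_tool:
  targets: [0, 1.4, 8.8, 0, 0, 4, 7.9, 0, 0, 6.3, 6.3, 0, 0, 7.9, 4, 0, 0, 8.8, 1.4, 0]

```text
time_s: 27.7
eef_pos: [0.4858, -0.189, 0.2548]
eef_rot: [0.151, 0.691, 0.151, -0.691]
wrist_force: [0.0, -0.3, -0.6]
opening: 0.181
```

servo_tool:
  targets: [0, 8.8, -1.4, 0, 0, 7.9, -4, 0, 0, 6.3, -6.3, 0, 0, 4, -7.9, 0, 0, 1.4, -8.8, 0]

```text
time_s: 28.2
eef_pos: [0.5245, -0.2017, 0.2546]
eef_rot: [-0.151, -0.691, -0.151, 0.691]
wrist_force: [0.0, 0.1, -1.4]
opening: 0.175
```

servo_tool:
  targets: [0, -1.4, -8.8, 0, 0, -4, -7.9, 0, 0, -6.3, -6.3, 0, 0, -7.9, -4, 0, 0, -8.8, -1.4, 0]

```text
time_s: 28.7
eef_pos: [0.5374, -0.163, 0.2548]
eef_rot: [-0.151, -0.691, -0.151, 0.691]
wrist_force: [0.8, -0.2, -0.6]
opening: 0.179
```

Run:
```python
from h import *
o,p,R=rep('');look('19');im,d=shot('wrist','w19.png');np.savez('pics/w19.npz',im=im,p=p,R=R)
cv2.imwrite('pics/w19z.png',cv2.resize(im[110:280,180:350],None,fx=3,fy=3,interpolation=cv2.INTER_CUBIC))
```

```text
t 28.7 tub frame TCP x,y,z mm 42.6 0.8 254.8 yaw 0.4314 tiltdown -1.0 0.0 F [ 0.8 -0.2 -0.6] op 15.3 q [-0.51  0.15  1.64  0.    1.35  0.63]
scene 28
[[34.0, 9.0, 276.0], [42.0, 2.0, 282.0], [45.0, -2.0, 282.0], [47.0, 5.0, 282.0], [48.0, -1.0, 285.0], [50.0, 1.0, 186.0], [52.0, -8.0, 284.0], [54.0, -1.0, 282.0], [55.0, 4.0, 281.0], [57.0, -5.0, 283.0]]
side 0
```

View pics/w19z.png

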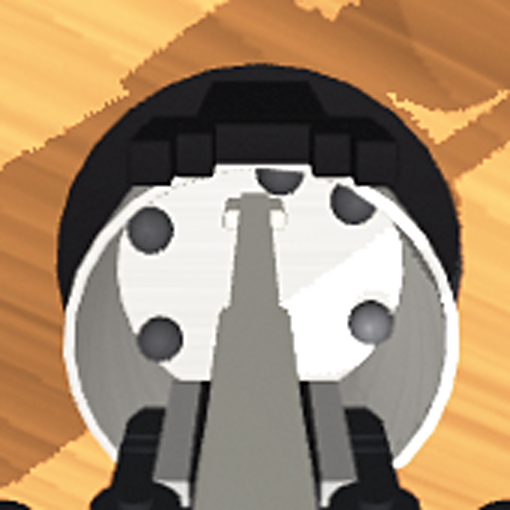

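servo_tool:
  targets: [0, -8.8, 1.4, 0, 0, -7.9, 4, 0, 0, -6.3, 6.3, 0, 0, -4, 7.9, 0, 0, -1.4, 8.8, 0]

```text
time_s: 29.35
eef_pos: [0.4989, -0.15, 0.2549]
eef_rot: [0.151, 0.691, 0.151, -0.691]
wrist_force: [0.4, -0.3, -1.2]
opening: 0.177
```

servo_tool:
  targets: [0, 1.4, 8.8, 0, 0, 4, 7.9, 0, 0, 6.3, 6.3, 0, 0, 7.9, 4, 0, 0, 8.8, 1.4, 0]

```text
time_s: 29.85
eef_pos: [0.4858, -0.189, 0.2548]
eef_rot: [0.151, 0.691, 0.151, -0.691]
wrist_force: [-0.2, -0.2, -0.4]
opening: 0.177
```

Run:
```python
from h import *
o,p,R=rep('');im,d=shot('wrist','w20.png');np.savez('pics/w20.npz',im=im,p=p,R=R)
cv2.imwrite('pics/w20z.png',cv2.resize(im[70:240,180:350],None,fx=3,fy=3,interpolation=cv2.INTER_CUBIC))
```

```text
t 29.85 tub frame TCP x,y,z mm -15.1 -1.3 254.8 yaw 0.4301 tiltdown -1.0 -0.0001 F [-0.2 -0.2 -0.4] op 15.2 q [-0.6   0.06  1.74 -0.    1.34  0.54]
```

View pics/w20z.png

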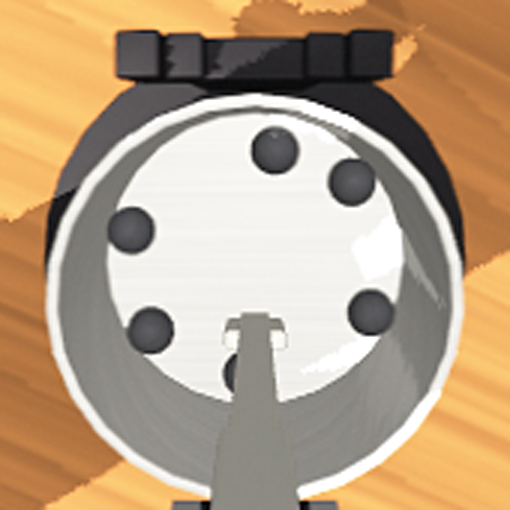

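servo_tool:
  targets: [0, 8.8, -1.4, 0, 0, 7.9, -4, 0, 0, 6.3, -6.3, 0, 0, 4, -7.9, 0, 0, 1.4, -8.8, 0]

```text
time_s: 30.4
eef_pos: [0.5245, -0.2018, 0.2547]
eef_rot: [0.151, 0.691, 0.151, -0.691]
wrist_force: [0.5, 0.1, -0.5]
opening: 0.175
```

servo_tool:
  targets: [0, -1.4, -8.8, 0, 0, -4, -7.9, 0, 0, -6.3, -6.3, 0, 0, -7.9, -4, 0, 0, -8.8, -1.4, 0]

```text
time_s: 30.9
eef_pos: [0.5374, -0.163, 0.2547]
eef_rot: [-0.151, -0.691, -0.151, 0.691]
wrist_force: [0.2, 0.7, -1.2]
opening: 0.177
```

servo_tool:
  targets: [0, -8.8, 1.4, 0, 0, -7.9, 4, 0, 0, -6.3, 6.3, 0, 0, -4, 7.9, 0, 0, -1.4, 8.8, 0]

```text
time_s: 31.4
eef_pos: [0.4989, -0.1502, 0.2549]
eef_rot: [0.151, 0.691, 0.151, -0.691]
wrist_force: [-0.5, -0.0, -0.9]
opening: 0.177
```

servo_tool:
  targets: [0, 1.4, 8.8, 0, 0, 4, 7.9, 0, 0, 6.3, 6.3, 0, 0, 7.9, 4, 0, 0, 8.8, 1.4, 0]

```text
time_s: 31.9
eef_pos: [0.4858, -0.189, 0.2549]
eef_rot: [0.151, 0.691, 0.151, -0.691]
wrist_force: [-0.1, 0.5, 0.1]
opening: 0.177
```

servo_tool:
  targets: [0, 8.8, -1.4, 0, 0, 7.9, -4, 0, 0, 6.3, -6.3, 0, 0, 0, 0, 0, 0, 0, 0, 0]

```text
time_s: 32.4
eef_pos: [0.5063, -0.2036, 0.2544]
eef_rot: [-0.151, -0.691, -0.152, 0.691]
wrist_force: [0.4, 1.0, -0.8]
opening: 0.174
```

Run:
```python
from h import *
o,p,R=rep('');im,d=shot('wrist','w21.png');np.savez('pics/w21.npz',im=im,p=p,R=R)
cv2.imwrite('pics/w21z.png',cv2.resize(im[70:240,180:350],None,fx=3,fy=3,interpolation=cv2.INTER_CUBIC))
```

```text
t 32.4 tub frame TCP x,y,z mm -2.6 -23.1 254.4 yaw 0.4314 tiltdown -1.0 0.0004 F [ 0.4  1.  -0.8] op 14.8 q [-0.6   0.12  1.68  0.    1.34  0.54]
```

View pics/w21z.png

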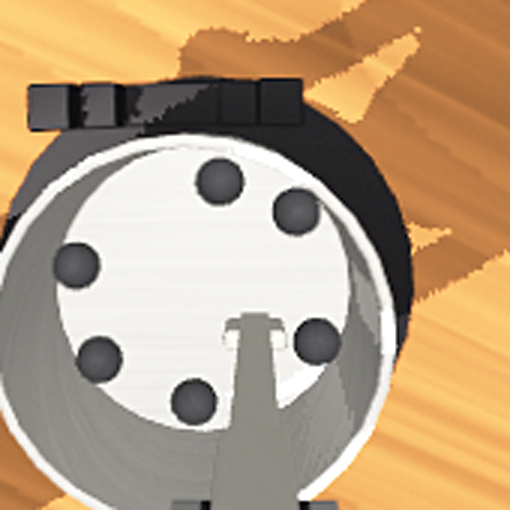

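servo_tool:
  targets: [0, 0, 10, 0, 0, 0, 10, 0, 0, -6, 3, 0, 0, -6, 3, 0, 0, -6, 2, 0]

```text
time_s: 32.95
eef_pos: [0.4725, -0.1988, 0.2549]
eef_rot: [0.151, 0.691, 0.151, -0.691]
wrist_force: [0.9, -0.8, -1.1]
opening: 0.178
```

servo_tool:
  targets: [0, -5, 2, 0, 0, 0, 2, 0, 0, 0, 2, 0, 0, 0, 0, 0, 0, 0, 0, 0]

```text
time_s: 33.45
eef_pos: [0.4662, -0.1977, 0.2552]
eef_rot: [0.152, 0.691, 0.151, -0.69]
wrist_force: [4.6, -1.5, -0.8]
opening: 0.176
```

Run:
```python
from h import *
o,p,R=rep('');im,d=shot('wrist','w22.png');np.savez('pics/w22.npz',im=im,p=p,R=R)
cv2.imwrite('pics/w22z.png',cv2.resize(im[70:240,180:350],None,fx=3,fy=3,interpolation=cv2.INTER_CUBIC))
```

```text
t 33.45 tub frame TCP x,y,z mm -36.6 -1.0 255.2 yaw 0.4306 tiltdown -1.0 -0.001 F [ 4.6 -1.5 -0.8] op 15.0 q [-0.64  0.03  1.78  0.    1.34  0.5 ]
```

View pics/w22z.png

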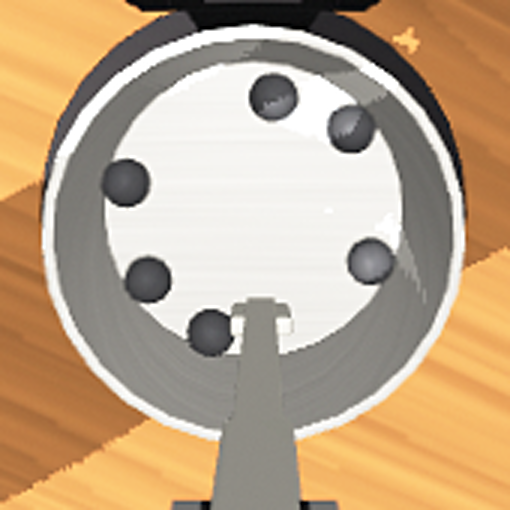

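servo_tool:
  targets: [0, -5, -1, 0, 0, -5, -1, 0, 0, 5, 0, 0, 0, 5, 0, 0, 0, 0, 3, 0]

```text
time_s: 34.0
eef_pos: [0.4643, -0.1977, 0.2543]
eef_rot: [-0.151, -0.69, -0.152, 0.691]
wrist_force: [1.0, 0.9, 0.9]
opening: 0.175
```

servo_tool:
  targets: [0, -1, 2, 0, 0, 0, 0, 0, 0, 0, 0, 0, 0, 0, 0, 0, 0, 0, 0, 0]

```text
time_s: 34.5
eef_pos: [0.4623, -0.1975, 0.2547]
eef_rot: [-0.151, -0.691, -0.151, 0.691]
wrist_force: [1.8, -0.3, -0.9]
opening: 0.174
```

Run:
```python
from h import *
o,p,R=rep('');im,d=shot('wrist','w23.png');np.savez('pics/w23.npz',im=im,p=p,R=R)
cv2.imwrite('pics/w23z.png',cv2.resize(im[70:240,180:350],None,fx=3,fy=3,interpolation=cv2.INTER_CUBIC))
```

```text
t 34.5 tub frame TCP x,y,z mm -40.0 0.7 254.7 yaw 0.4308 tiltdown -1.0 0.0003 F [ 1.8 -0.3 -0.9] op 14.9 q [-0.64  0.02  1.79 -0.    1.34  0.5 ]
```

View pics/w23z.png

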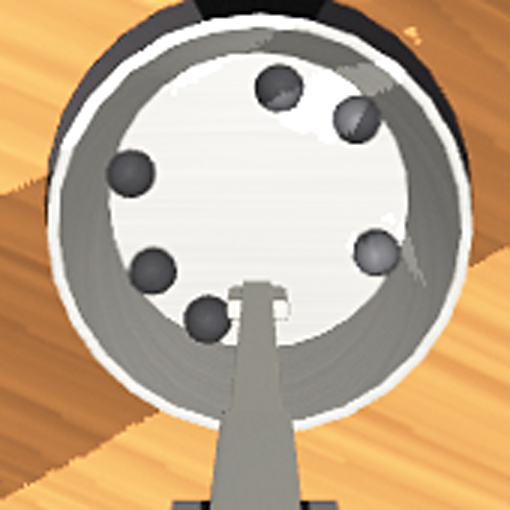

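servo_tool:
  targets: [0, 0, -5, 0, -16, 0, 0, 0, -16, 0, 0, 0, 0, 0, -20, 0, 0, 0, -20, 0]

```text
time_s: 35.05
eef_pos: [0.5038, -0.1786, 0.2874]
eef_rot: [0.151, 0.691, 0.151, -0.691]
wrist_force: [-0.1, -0.3, -0.2]
opening: 0.178
```

servo_tool:
  targets: [0, 0, -20, 0, 0, 0, -20, 0, 0, 0, -15, 0, 0, 0, 0, 0, 0, 0, 0, 0]

```text
time_s: 35.55
eef_pos: [0.5531, -0.1555, 0.2864]
eef_rot: [-0.151, -0.69, -0.152, 0.691]
wrist_force: [0.6, -0.0, -1.2]
opening: 0.179
```

Run:
```python
from h import *
o,p,R=rep('');look('24')
```

```text
t 35.55 tub frame TCP x,y,z mm 60.0 1.1 286.4 yaw 0.4314 tiltdown -1.0 0.0005 F [ 0.6 -0.  -1.2] op 15.3 q [-0.48  0.16  1.57  0.    1.41  0.66]
scene 24
[[59.0, 11.0, 308.0], [62.0, 7.0, 315.0], [64.0, 1.0, 313.0], [65.0, -3.0, 318.0], [69.0, 1.0, 316.0], [70.0, 0.0, 314.0], [72.0, 2.0, 315.0], [73.0, 4.0, 318.0]]
side 0
```

View pics/both24.png

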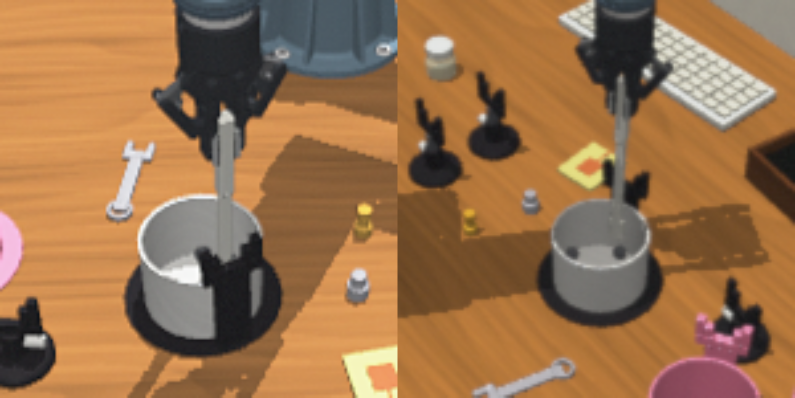

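servo_tool:
  targets: [0, 0, -9, 0, 1, 0, -10, 0, 1, 0, -10, 0, 2, 0, -11, 0, 2.5, 0, -11, 0]

```text
time_s: 36.15
eef_pos: [0.6005, -0.1341, 0.2802]
eef_rot: [-0.151, -0.691, -0.151, 0.691]
wrist_force: [-3.3, -2.8, 0.4]
opening: 0.177
```

Run:
```python
from h import *
o,p,R=rep('');look('25')
```

```text
t 36.15 tub frame TCP x,y,z mm 112.0 0.8 280.2 yaw 0.4309 tiltdown -1.0 0.0003 F [-3.3 -2.8  0.4] op 15.1 q [-0.41  0.25  1.47 -0.    1.42  0.73]
scene 32
[[93.0, -7.0, 231.0], [121.0, -6.0, 307.0], [122.0, -1.0, 306.0], [124.0, -2.0, 305.0], [124.0, 1.0, 304.0], [126.0, 3.0, 308.0], [128.0, -4.0, 306.0], [130.0, -5.0, 305.0]]
side 46
[[86.0, -7.0, 234.0], [89.0, -2.0, 216.0], [92.0, 4.0, 230.0], [94.0, -7.0, 233.0], [95.0, -2.0, 244.0], [97.0, -5.0, 262.0], [99.0, 3.0, 244.0], [101.0, -3.0, 263.0], [103.0, -2.0, 266.0], [123.0, 6.0, 307.0]]
```

View pics/both25.png

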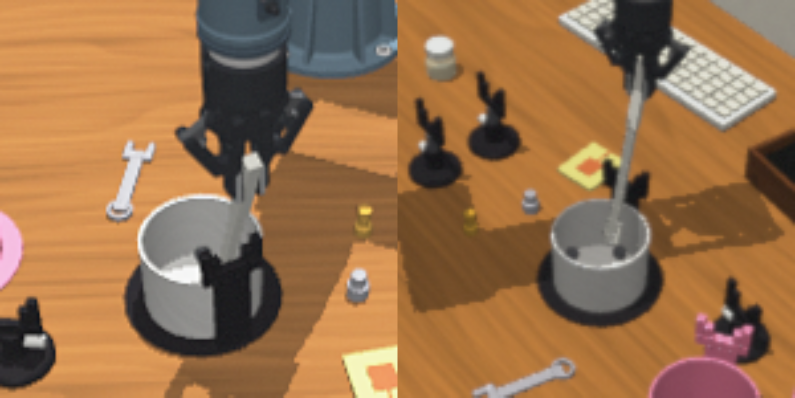

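Working as planned (~73°). Continue around the slot edge.

servo_tool:
  targets: [3, 0, -9, 0, 3, 0, -9, 0, 5, 0, -10, 0, 5, 0, -10, 0, 5, 0, -9, 0]

```text
time_s: 36.75
eef_pos: [0.6431, -0.1144, 0.2588]
eef_rot: [-0.151, -0.691, -0.151, 0.691]
wrist_force: [-3.9, -2.7, 0.2]
opening: 0.176
```

servo_tool:
  targets: [6, 0, -9, 0, 6, 0, -7, 0, 0, 0, 0, 0, 0, 0, 0, 0, 0, 0, 0, 0]

```text
time_s: 37.25
eef_pos: [0.6573, -0.1079, 0.2474]
eef_rot: [0.151, 0.691, 0.151, -0.69]
wrist_force: [-0.4, -0.1, -1.2]
opening: 0.179
```

Run:
```python
from h import *
o,p,R=rep('');look('26')
```

```text
t 37.25 tub frame TCP x,y,z mm 174.5 1.0 247.4 yaw 0.4307 tiltdown -1.0 -0.0015 F [-0.4 -0.1 -1.2] op 15.3 q [-0.34  0.39  1.37  0.    1.39  0.8 ]
scene 48
[[37.0, -4.0, 107.0], [161.0, -21.0, 285.0], [193.0, -3.0, 271.0], [195.0, -7.0, 272.0], [197.0, 6.0, 264.0], [198.0, -2.0, 266.0], [200.0, -6.0, 262.0], [201.0, 4.0, 262.0]]
side 171
[[26.0, -8.0, 102.0], [46.0, -6.0, 120.0], [63.0, -5.0, 131.0], [85.0, -2.0, 156.0], [107.0, 2.0, 186.0], [127.0, -4.0, 207.0], [142.0, -4.0, 224.0], [156.0, -5.0, 242.0], [172.0, -1.0, 253.0]]
```

View pics/both26.png

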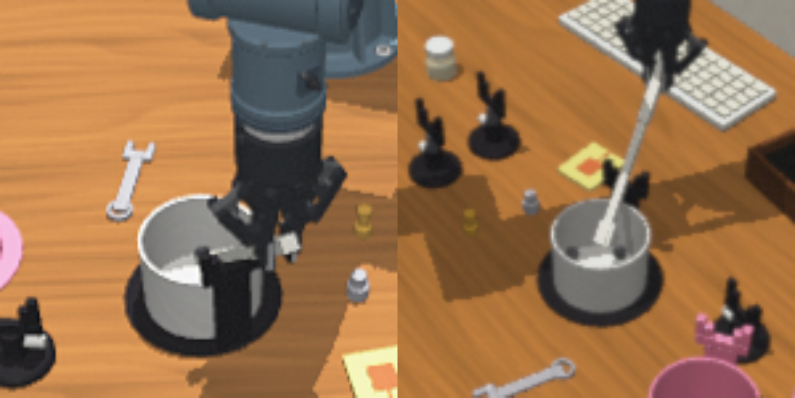

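servo_tool:
  targets: [0, 0, 15, 0, 9, 0, 16, 0, 12, 0, 16, 0, 14, 1, 16, 0, 14, 0, 0, 0]

```text
time_s: 37.85
eef_pos: [0.6003, -0.136, 0.1991]
eef_rot: [0.151, 0.692, 0.15, -0.69]
wrist_force: [0.5, 0.3, 0.4]
opening: 0.174
```

Run:
```python
from h import *
o,p,R=rep('');look('27')
im,d=shot('wrist','w27.png')
```

```text
t 37.85 tub frame TCP x,y,z mm 111.0 -0.9 199.1 yaw 0.4293 tiltdown -1.0 -0.0032 F [0.5 0.3 0.4] op 14.9 q [-0.42  0.32  1.56  0.    1.26  0.73]
scene 37
[[18.0, -8.0, 104.0], [126.0, 8.0, 217.0], [129.0, -8.0, 223.0], [130.0, 2.0, 220.0], [133.0, -2.0, 217.0], [134.0, 3.0, 219.0], [135.0, 3.0, 217.0], [137.0, -4.0, 214.0], [138.0, -7.0, 216.0], [139.0, 3.0, 216.0]]
side 99
[[12.0, -3.0, 107.0], [29.0, -6.0, 114.0], [42.0, 0.0, 125.0], [60.0, -2.0, 156.0], [72.0, 4.0, 159.0], [79.0, 4.0, 168.0], [88.0, 4.0, 171.0], [95.0, 0.0, 196.0], [106.0, -3.0, 203.0]]
```

View pics/both27.png

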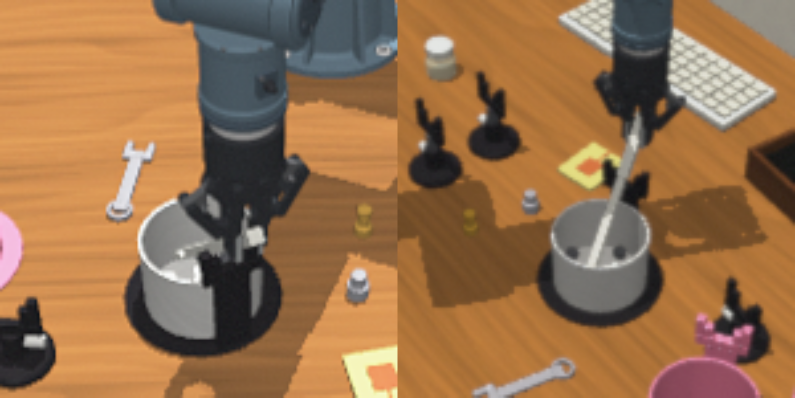

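servo_tool:
  targets: [3, 0, 3, 0, 3, 0, 1, 0, 3, 0, -3, 0, 3, 0, -3, 0, 0, 0, 0, 0]

```text
time_s: 38.5
eef_pos: [0.6035, -0.1344, 0.1878]
eef_rot: [0.152, 0.692, 0.151, -0.69]
wrist_force: [3.6, 1.2, 6.4]
opening: 0.173
```

servo_tool:
  targets: [3, 0, -3, 0, 1, 0, -2, 0, 0, 0, 0, 0, 0, 0, 0, 0, 0, 0, 0, 0]

```text
time_s: 39.0
eef_pos: [0.6068, -0.1332, 0.1844]
eef_rot: [-0.152, -0.691, -0.151, 0.691]
wrist_force: [-2.0, 0.7, 11.0]
opening: 0.179
```

Run:
```python
from h import *
o,p,R=rep('');look('28')
```

```text
t 39.0 tub frame TCP x,y,z mm 118.1 -1.0 184.4 yaw 0.4314 tiltdown -1.0 0.0009 F [-2.   0.7 11. ] op 15.2 q [-0.41  0.35  1.55 -0.    1.24  0.73]
scene 37
[[124.0, -3.0, 195.0], [137.0, -9.0, 206.0], [139.0, -8.0, 207.0], [139.0, 0.0, 200.0], [141.0, -0.0, 205.0], [142.0, -3.0, 204.0], [142.0, 5.0, 200.0], [145.0, -11.0, 203.0], [146.0, 3.0, 201.0], [148.0, 2.0, 199.0]]
side 88
[[26.0, -8.0, 103.0], [45.0, -2.0, 114.0], [58.0, -8.0, 131.0], [71.0, 3.0, 141.0], [84.0, -7.0, 154.0], [90.0, 4.0, 150.0], [99.0, -11.0, 178.0], [106.0, 1.0, 178.0]]
```

servo_tool:
  targets: [0, 0, 0, 0, 0, 0, 0, 0, 0, 0, 0, 0, 0, 0, 0, 0, 0, 0, 0, 0]
  fingers: 36

```text
time_s: 39.6
eef_pos: [0.6062, -0.1324, 0.1819]
eef_rot: [-0.151, -0.691, -0.151, 0.691]
wrist_force: [-0.8, 0.9, -0.3]
opening: 0.418
```

servo_tool:
  targets: [-20, 0, 0, 0, -30, 0, 0, 0, -30, 0, 0, 0, -30, 0, 0, 0, 0, 0, 0, 0]

```text
time_s: 40.1
eef_pos: [0.6085, -0.1333, 0.2979]
eef_rot: [0.153, 0.693, 0.149, -0.688]
wrist_force: [0.4, -1.0, -0.0]
opening: 0.426
```

Run:
```python
from h import *
o,p,R=rep('');look('29')
im,d=shot('wrist','w29.png')
```

```text
t 40.1 tub frame TCP x,y,z mm 119.6 -1.8 297.9 yaw 0.4309 tiltdown -1.0 -0.0059 F [ 0.4 -1.  -0. ] op 36.4 q [-0.41  0.25  1.44 -0.    1.44  0.73]
scene 48
[[31.0, 2.0, 103.0], [107.0, -9.0, 178.0], [131.0, -6.0, 202.0], [138.0, 1.0, 205.0], [140.0, 3.0, 203.0], [141.0, -6.0, 208.0], [142.0, -1.0, 203.0], [145.0, -8.0, 202.0]]
side 122
[[21.0, -2.0, 104.0], [44.0, -7.0, 117.0], [67.0, -7.0, 138.0], [80.0, -0.0, 160.0], [92.0, -3.0, 156.0], [103.0, -1.0, 181.0], [114.0, 1.0, 187.0], [121.0, -4.0, 188.0], [136.0, -8.0, 202.0]]
```

View pics/both29.png

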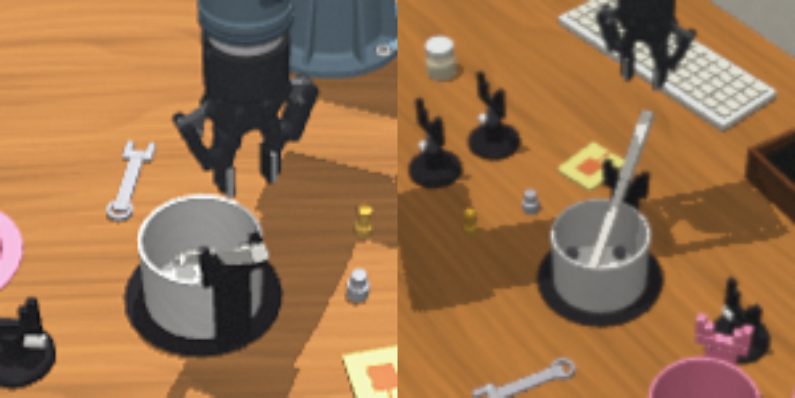

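View pics/w29.png

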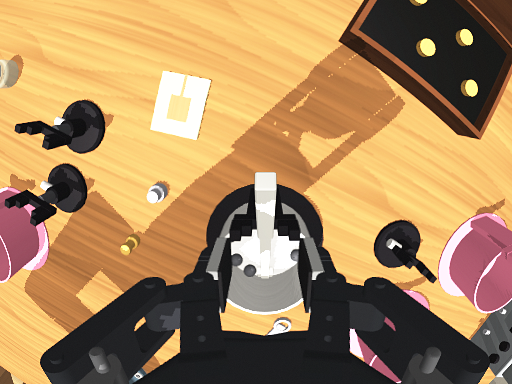

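View pics/scene29.png

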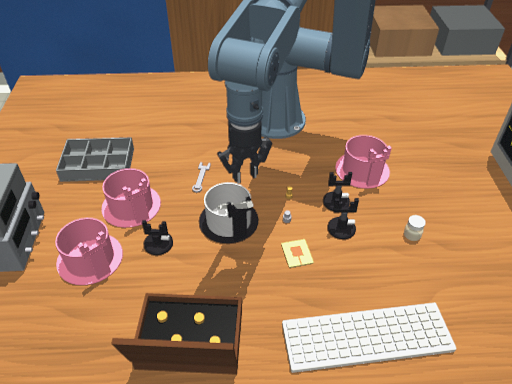

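servo_tool:
  targets: [-15, 0, 30, 0, 0, 0, 35, 0, 0, 0, 35, 0, 0, 0, 35, 0, 0, 0, 30, 0]

```text
time_s: 40.75
eef_pos: [0.4543, -0.2013, 0.3054]
eef_rot: [-0.15, -0.69, -0.152, 0.692]
wrist_force: [-0.4, -0.3, 0.9]
opening: 0.425
```

servo_tool:
  targets: [0, 0, 0, 0, 0, 0, 0, 0, 0, 0, 0, 0, 0, 0, 0, 0, 0, 0, 0, 0]

```text
time_s: 41.25
eef_pos: [0.457, -0.2009, 0.3069]
eef_rot: [-0.151, -0.691, -0.152, 0.691]
wrist_force: [0.2, -0.1, -0.1]
opening: 0.422
```

Run:
```python
from h import *
o,p,R=rep('');im,d=shot('wrist','w30.png');look('30')
cv2.imwrite('pics/w30z.png',cv2.resize(im[0:200,150:380],None,fx=3,fy=3,interpolation=cv2.INTER_CUBIC))
```

```text
t 41.25 tub frame TCP x,y,z mm -46.3 -0.1 306.9 yaw 0.4319 tiltdown -1.0 0.0002 F [ 0.2 -0.1 -0.1] op 36.1 q [-0.65 -0.03  1.73  0.    1.44  0.49]
scene 62
[[39.0, 1.0, 111.0], [74.0, 19.0, 142.0], [95.0, -9.0, 167.0], [116.0, -5.0, 188.0], [134.0, 3.0, 204.0], [138.0, -8.0, 203.0], [141.0, -3.0, 203.0], [142.0, 5.0, 201.0], [144.0, 4.0, 199.0]]
side 143
[[23.0, -1.0, 102.0], [48.0, -5.0, 118.0], [65.0, -12.0, 143.0], [76.0, -7.0, 151.0], [84.0, 1.0, 151.0], [96.0, -0.0, 171.0], [109.0, -2.0, 177.0], [119.0, -0.0, 197.0], [133.0, -10.0, 200.0]]
```

View pics/w30z.png

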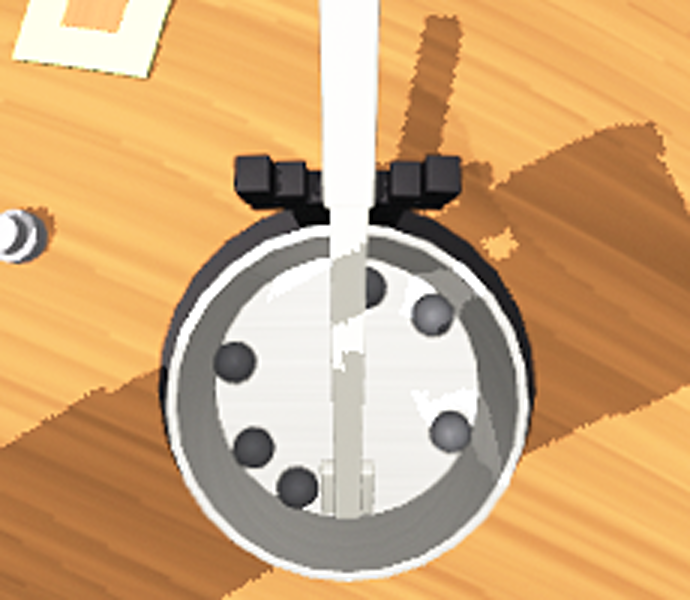

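Six beads are in the tub, the blade is at the near wall and the shaft lies in the slot. The gripper is clear of everything, so I'm handing in.

```bash
python3 -c "
from bench import workorder; print(workorder.hand_in())"
```

```text
the job is handed in; nothing more can be done
None
```

The job is handed in at about 41 s of the 72 s allowed, with the stirrer leaning in the tub's rest and the gripper clear of it.

**What I did**
- **First lean:** I lifted the stirrer out of the stands by the handle. The tool can only point down, so I tilted the stirrer in the grip by pressing its tip against the outside of the tub's rest pillar. I then leaned it in the slot with the blade at the opposite wall, and let go.
- **Stirring:** I took the handle again and swung the stirrer up to about 86° against the wall. I then made three full anticlockwise turns plus about 54°, with the tip about 28 mm from the middle and roughly 1 mm above the floor.
- **Final lean:** Before leaning it back I nudged one bead aside that lay where the blade had to go. I used the rim and slot edge to tilt the stirrer back, set it in the rest and released it.

**Last checks**
- The stirrer leans at about 44° in the slot, with the blade on the floor at the wall opposite the rest and the handle end where it was after the first lean.
- All six beads are visible in the tub.
- By eye, the bystanders and stands look unmoved in the scene picture.
- The highest wrist force at the end of any move was about 36 N, briefly, during the first lean.

**Less than ideal**
- The circle was slightly inside half-radius, 28 mm rather than 31 mm, so that no bead would jam between the blade and the wall.
- By the end of the second turn the beads had moved out to the wall, and the third turn hardly touched them.

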